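# Drive a worn bronze bushing out of a clamped bearing housing with a drift

## Robot

A 7-joint arm with a two-finger parallel gripper is mounted at the origin on the work surface. World frame = base frame: x ahead of the robot, y to its left, z up, the work surface at z = 0. Lengths are in m, angles in rad, forces in N, time in s.
With the tool pointing down it reaches from about 0.4 to 0.85 m from the base axis. Payload 4.5 kg.
Tool frame: the origin (TCP) lies on the mounting face of the last link; the fingertips stand 166 mm ahead of it and the grasp point (between the pads) lies 147 mm ahead of it; y points along the fingers, z is the direction in which the jaws open and shut, and the axes are right-handed (so a half turn about y gives the same grasp; the last joint's range is limited). The gripper opens to 88 mm and grips with 3 to 60 N. Pads are 18 mm wide; open, the fingers measure 123 mm over their backs; the gripper's body (75 mm by 187 mm) begins 45 mm behind the grasp point.
Start: joints at [-1.291, 0.689, -0.195, 1.565, 0.157, 0.902, -0.215], TCP at [0.152, 0.606, 0.405] pointing down, gripper open.
Joint ranges: [-3.01, 3.01], [-0.46, 2.08], [-1.47, 1.51], [0.13, 2.56], [-1, 4.14], [0.04, 2.09], [-2.66, 2.66]. Speed limits (rad/s): [2.57, 2.57, 3.14, 3.14, 3.14, 3.14, 3.14].

## Interface

Orientations are given as a unit quaternion [x, y, z, w].
In Python, from plant import r gives the robot as it stands.
- The arm moves only by the tool arm_command, never from a script. Its argument "deltas" is a list of rows, each an object of numbers: "dx", "dy", "dz": the shift along the tool's x, y, z each as a share of 1000 mm, from -1 to 1; "wx", "wy", "wz": the turn, a rotation vector about the tool's x, y, z each as a share of 45 degrees, from -1 to 1. In form: [{"dx": .., "dy": .., "dz": .., "wx": .., "wy": .., "wz": ..}, ...]. A call has exactly 5 rows; each row is the pose to reach, as a shift and turn from the pose commanded when the call began, along the tool's axes at that moment; what a row does not reach only later rows make up. A row lasts 1/10 s, in which the tool goes at most 50 mm and 8.59 degrees, less where a joint would pass 70% of its speed; a pose out of reach is approached as far as the arm can. A call with a number of a shift or a turn outside -1 to 1 is refused whole. A call with a gripper value outside its range is refused whole. "claw" is the opening, from -1 (shut) to 1 (fully open), set as the call begins (left out, the last holds). The fingers move at their own pace and stop on an object; "grip_force" is the grip in N (left out, the last holds). Time passes only in rows, so rows that repeat a pose let the fingers close, or fill a call up. It gives the time, the measured TCP pose, the force and the opening at its end, in the units of the state.
- r.get_state(): the state, without advancing time (a new reading comes with each control period).
- r.snapshot(name): name is "scene" or "top"; returns the picture (480x640x3 uint8, red, green, blue); there is no depth.
- r.get_calibration(name): a dict with "vertical_fov" (degrees; the focal length in pixels is half the picture's height over the tangent of half this angle, whatever the lens; pixels are square), "cx", "cy" (the principal point, pixels), "R" (3x3) and "t" (3): a world point X has camera coordinates R X + t. Camera axes: x right, y down, z forward; pixel columns grow to the right and rows downward; lengths in m; the calibration is good to about 2 mm. A picture is of the moment at which its call begins. get_calibration takes no time and is no camera call.
- r.finish_job(): hands the job in, once; it reports no verdict.
The state is a dict: "clock": time; "q": joint angles; "qd": joint speeds; "joint_torque": joint torques, N m; "tool_pos": TCP position; "eef_rot": TCP orientation; "contact_force": force on the tool from outside, world axes, zero at the start; "moment": the same for the moment, N m; "opening": opening from 0.0 (shut) to 1.0 (fully open).
Only numpy, scipy, OpenCV 4.12 (cv2) and the standard library are available. Lean on these libraries where they do the work, as an engineer would, in place of code of your own. Each camera call takes 0.05 s, during which the arm holds its last target.

## Task

Take the drift whose steel shank just fits the housing's bore (blue handle) from the stand, feel it into the bore from above without bearing hard on the housing, and push the worn bronze bushing down and out of the housing with it so that the bushing drops into the red tray beneath. Then draw the drift out, stand it upright back in its empty hole in the drift stand and let go of it, leaving the other drifts and everything else on the bench where they are.

Things in the scene. Friction and masses are not known exactly. Their poses are not given: they have to be found in the camera images.
- fixture: Fixed fixture, in a different place each time and turned up to 20 degrees: steel base plate 220 (y) x 130 (x) x 10 mm with two upright parallels along x on which the bearing housing is strapped down. Origin: centre of the base plate's underside, on the bench; z up. The strap clamps at +y and -y reach 87 mm above the bench.
- housing (a joint): The grey-blue cast bearing housing: flange 110 x 80 x 12 mm with a round boss, 43 mm across, whose bright flat top face is 85 mm above the bench. Its vertical bore, 20 mm wide and 30 mm deep, goes right through. Spoilt by more than 40 N from the drift. The number is how far it has slipped along the fixture's x under its straps (m), 0 at the start; it takes 200 N, so it stays near 0.
- boss_nominal (a point): Where the mouth of the bore should be: on the fixture's vertical centre line, level with the boss face, 85 mm above the bench. But the housing was clamped by eye: the true axis of its bore (vertical) is up to 4 mm away from this point along the fixture's x and up to 4 mm along its y, and is to be found by feel, or by eye.
- catch_tray: Red open tray under the housing, 116 (x) x 56 (y) x 20 mm; origin at its underside's centre, 10 mm above the bench. The bronze bushing (loose, 19 mm outside, 14 inside, 20 long, 28 g) sits tight in the bore, its top 6 mm below the boss face. It resists sliding with 5 to 20 N, different each time, until its top is about 25 mm below the boss face; then it drops into this tray.
- blue_drift_mid (a point): Drift with blue handle, loose, upright in the stand, 0.2 to 0.35 kg, 120 mm long: the upper 60 mm is a round handle 32 mm across, the lower 60 mm a steel shank 18.5 mm in diameter with a flat end (edge broken 0.5 mm). This point is on its axis half-way along, at the handle's shoulder: shank's end 60 mm below, handle's top 60 mm above; z up. In the stand the shoulder rests on the stand's top.
- yellow_drift_mid (a point): The same kind of drift with a yellow handle and an 11 mm shank (too thin: it slips through the bushing); point half-way along as above. Leave it in the stand.
- black_drift_mid (a point): The same kind of drift with a black handle and a 22 mm shank (too thick for the bore); point half-way along as above. Leave it in the stand.
- stand: Wooden drift stand, fixed, 64 (x) x 190 (y) x 70 mm high; the origin is the centre of its underside, z up. Three vertical holes 24 mm in diameter run in a row along its y axis, 60 mm apart, at y = -60, 0 and +60 mm; which drift stands in which hole changes each time.
- slot0 (a point): Mouth of the stand's hole at y = -60 mm, on the stand's top, 70 mm above the bench.
- slot1 (a point): Mouth of the stand's middle hole, on the stand's top.
- slot2 (a point): Mouth of the stand's hole at y = +60 mm, on the stand's top.
- hammer: Bystander: hammer lying on the left of the bench, 260 mm long; origin at the middle of its length, on the bench.
- wrench: Bystander: flat steel wrench, 180 mm long; origin at the middle of its length, on the bench.
- block123: Bystander: ground steel block 50 x 75 x 25 mm; origin at the centre of its underside.
- spray_can: Bystander: green and white spray can, 65 mm across, 190 mm high; origin at the centre of its underside.
- bushing_box: Bystander: white box of new bushings with a yellow label, 110 x 90 x 50 mm; origin at the centre of its underside.
- flat_bar: Bystander: offcut of flat steel bar 200 x 30 x 12 mm; origin at the centre of its underside.
Mind the look-alikes: they are no part of the job. What is shaped like the part that bears blue_drift_mid but green or pink is not meant.

How it is judged:
On the way, in this order (a step that is already met when the one before it is completed fails the run):
1. the blue drift's shank has entered the bore from above (its end 3 mm or more below the boss face, upright, within 10 mm of the fixture's centre line), the tray still empty (z of blue_drift_mid in the frame of fixture between 0.12 and 0.142 m and horizontal distance between blue_drift_mid and boss_nominal below 0.01 m and angle between blue_drift_mid's own z axis and vertical below 0.1 rad and contact force between catch_tray and anything else below 0.1 N).
2. the bushing has dropped into the red tray while the drift's shank is still in the bore (its end 10 to 50 mm below the boss face) (z of blue_drift_mid in the frame of fixture between 0.095 and 0.135 m and horizontal distance between blue_drift_mid and boss_nominal below 0.01 m and angle between blue_drift_mid's own z axis and vertical below 0.1 rad and contact force between catch_tray and anything else above 0.15 N), for 0.1 s.
At the end, for the whole second after the job is handed in: The bushing lies at rest in the red tray (the tray carries its weight of 0.27 N, steady between 0.15 and 0.6 N); the blue drift stands upright (within 6 degrees) and still in its hole of the stand, shoulder down on the stand's top (within 5 mm) and within 7 mm of the hole's axis, let go (contact force between catch_tray and anything else between 0.15 and 0.6 N and (horizontal distance between blue_drift_mid and slot0 below 0.007 m or horizontal distance between blue_drift_mid and slot1 below 0.007 m or horizontal distance between blue_drift_mid and slot2 below 0.007 m) and z of blue_drift_mid in the frame of stand between 0.066 and 0.075 m and angle between blue_drift_mid's own z axis and vertical below 0.1 rad and linear speed of blue_drift below 0.02 m/s); the robot touches nothing.
It fails at once if the drift bears on the housing with more than 40 N (contact force between blue_drift and housing above 40 N).
It fails at once if another drift is taken or pushed out of place (more than 15 mm) (distance of any of yellow_drift_mid, black_drift_mid from where it was at the start of the episode above 0.015 m).
It fails at once if a bystander is moved by more than 20 mm (distance of any of hammer, wrench, block123, spray_can, bushing_box, flat_bar from where it was at the start of the episode above 0.02 m).
It also fails if it takes over 72 s, if anything falls off the work surface, if the arm or the gripper's body presses on something with over 40 N, if the wrist force passes 120 N, or if a joint passes its speed limit or range.

## Working session

There is one attempt and no reset: what is moved stays moved. The work goes in short steps, Python scripts to look and compute and a tool call to move; the robot and the scene stay as the last step left them, time stands still between calls to the robot, and variables do not carry over. Pictures are saved under pics/ and viewed, and the job is handed in when it is done.

Besides the shell and the picture viewer there is one more tool, called after "Call:" as a command line: name --argument value ..., lists and objects as JSON in quotes. arm_command: Moves the arm, as the interface text tells. Shift numbers are shares of 1000 mm and turn numbers shares of 45 degrees, none past 1 either way. Its arguments: {"type":"object","properties":{"deltas":{"type":"array","items":{"type":"object","properties":{"dx":{"type":"number","minimum":-1,"maximum":1},"dy":{"type":"number","minimum":-1,"maximum":1},"dz":{"type":"number","minimum":-1,"maximum":1},"wx":{"type":"number","minimum":-1,"maximum":1},"wy":{"type":"number","minimum":-1,"maximum":1},"wz":{"type":"number","minimum":-1,"maximum":1}}}},"claw":{"type":"number"},"grip_force":{"type":"number"}},"required":["deltas"]}

```bash
mkdir -p pics; ls
python3 - <<'E'
from plant import r
import cv2,json
for n in("scene","top"):
    im=r.snapshot(n); cv2.imwrite(f"pics/{n}0.png",im[:,:,::-1])
    c=r.get_calibration(n); print(n,{k:(v.tolist() if hasattr(v,'tolist') else v) for k,v in c.items()})
print(r.get_state())
E
```

```text
pics
scene {'vertical_fov': 55.51661543938584, 'cx': 325.32476153034304, 'cy': 234.18908532415156, 'R': [[0.07390659564732578, 0.9971113774653487, -0.017513310622999843], [0.6424443244777271, -0.06103556223177771, -0.7638978662683958], [-0.7627601884381352, 0.04520576370559156, -0.645099475942753]], 't': [-0.043988122614114965, -0.29859214442206916, 1.4189889640910147]}
top {'vertical_fov': 55.76669284632558, 'cx': 317.266048258171, 'cy': 235.51040505017127, 'R': [[0.012204993335956177, -0.999880949692541, 0.009440581529300641], [-0.9893337124448836, -0.013445720126148187, -0.14504488281326702], [0.14515455059244387, -0.00756961374387109, -0.9893800368867741]], 't': [0.012327866531710387, 0.5299574420574205, 1.1087412272189658]}
{'clock': 0.1, 'q': array([-1.29120778,  0.68986697, -0.19450824,  1.56621338,  0.15729135,
        0.90249218, -0.21511582]), 'qd': array([ 1.89997260e-04, -3.75472396e-03, -1.33209276e-03, -4.11262093e-04,
        1.86661799e-06, -3.40372339e-04, -6.62690659e-05]), 'joint_torque': array([-3.09796626e-03, -5.28494239e+01, -1.27163362e+00, -1.53835112e+01,
       -5.25878894e-02,  1.94666318e-03,  3.15281557e-05]), 'tool_pos': array([0.15203268, 0.6059317 , 0.4040175 ]), 'eef_rot': array([ 0.70233737, -0.08669301,  0.08663855, -0.70121345]), 'contact_force': array([ 1.11863658,  0.02727269, -0.66832165]), 'moment': array([ 0.00105738, -0.02304387, -0.01453497]), 'opening': 0.997040165372014}
```

View pics/scene0.png

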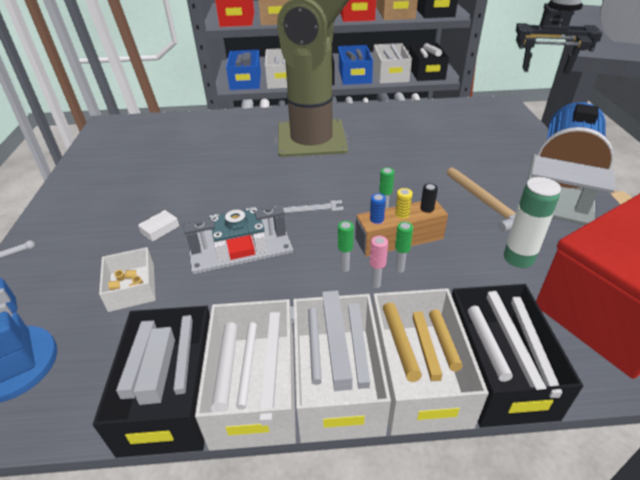

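View pics/top0.png

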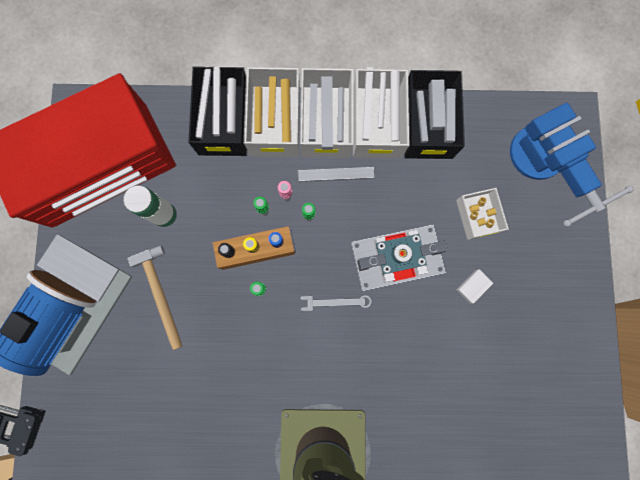

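```bash
cat > h.py <<'E'
from plant import r
import cv2,numpy as np
from scipy.spatial.transform import Rotation as Ro
def cal(n):
    c=r.get_calibration(n); f=240/np.tan(np.radians(c['vertical_fov']/2))
    return f,c['cx'],c['cy'],np.array(c['R']),np.array(c['t'])
def bp(n,u,v,z):
    f,cx,cy,R,t=cal(n); d=R.T@np.array([(u-cx)/f,(v-cy)/f,1]); o=-R.T@t
    return o+d*(z-o[2])/d[2]
def pj(n,X):
    f,cx,cy,R,t=cal(n); c=R@np.array(X)+t; return np.array([f*c[0]/c[2]+cx,f*c[1]/c[2]+cy])
E
python3 - <<'E'
import cv2,numpy as np
t=cv2.imread("pics/top0.png");s=cv2.imread("pics/scene0.png")
cv2.imwrite("pics/c1.png",cv2.resize(t[220:275,205:300],None,fx=8,fy=8,interpolation=cv2.INTER_CUBIC))
cv2.imwrite("pics/c2.png",cv2.resize(t[218:298,345:455],None,fx=7,fy=7,interpolation=cv2.INTER_CUBIC))
cv2.imwrite("pics/c3.png",cv2.resize(s[155:275,320:460],None,fx=5,fy=5,interpolation=cv2.INTER_CUBIC))
cv2.imwrite("pics/c4.png",cv2.resize(s[185:275,170:310],None,fx=5.5,fy=5.5,interpolation=cv2.INTER_CUBIC))
E
```

```text
(no output)
```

View pics/c1.png

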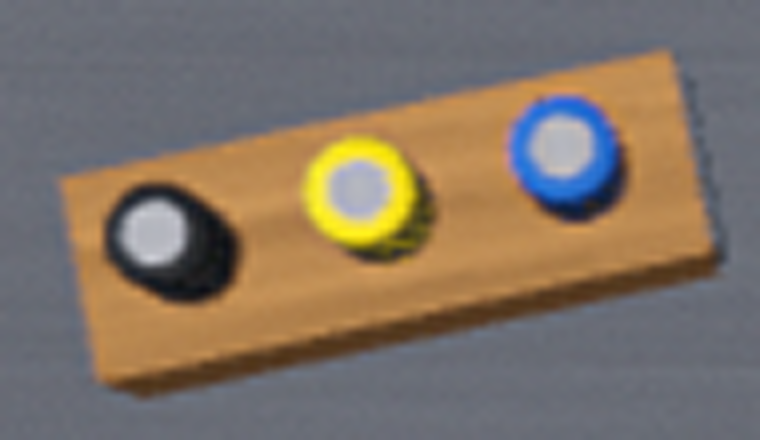

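View pics/c2.png

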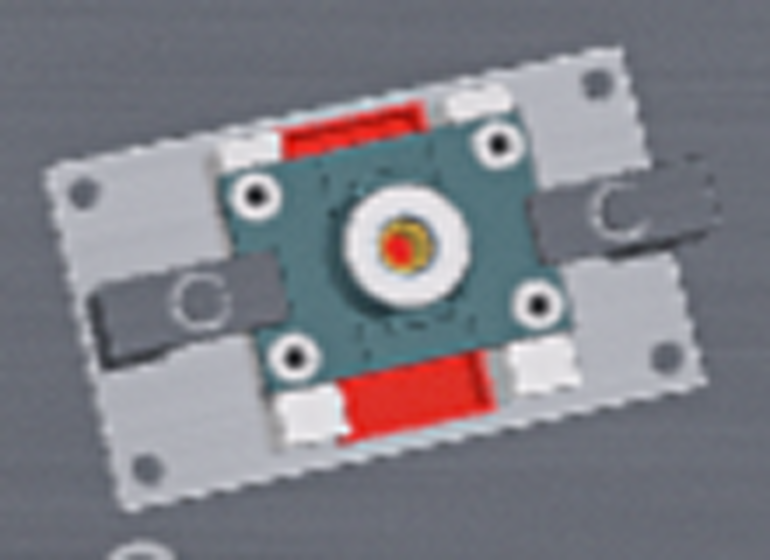

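View pics/c3.png

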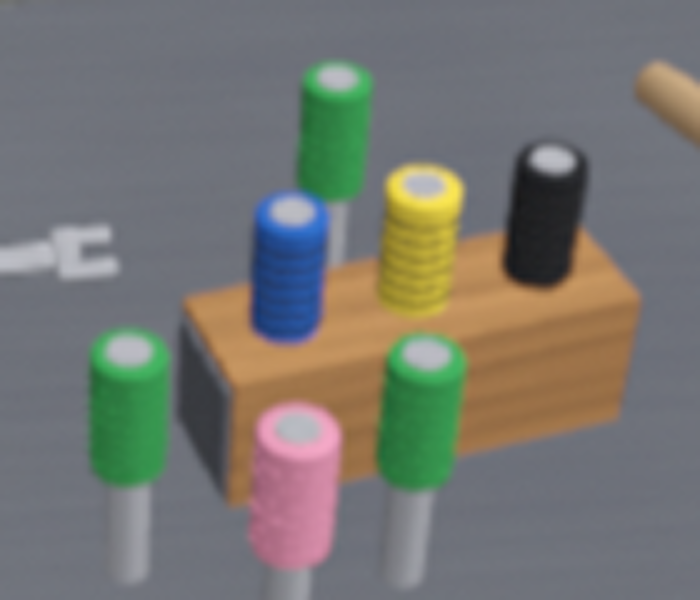

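View pics/c4.png

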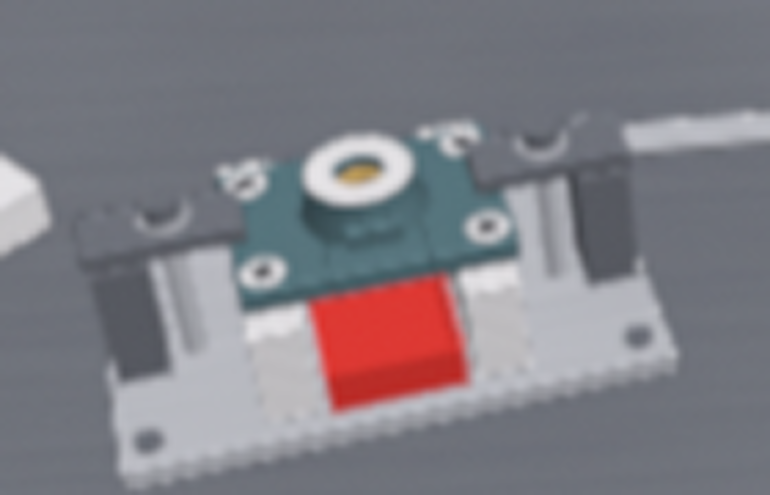

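Run:
```python
from h import *
def m(n,f,x,y,x0,y0,z): 
    u=(x+.5)/f-.5+x0; v=(y+.5)/f-.5+y0; return bp(n,u,v,z)
np.set_printoptions(precision=4,suppress=True)
P=np.array([m("top",8,x,y,205,220,.07) for x,y in[(62,178),(670,52),(715,258),(100,385)]])
print("stand corners",P,"c",P.mean(0))
P0=P; d=(P[0]-P[1])+(P[3]-P[2]); print("yaw of y axis",np.degrees(np.arctan2(-d[0],d[1])), np.linalg.norm(P[0]-P[1]),np.linalg.norm(P[1]-P[2]))
u=d/np.linalg.norm(d); print("slot0",P.mean(0)-.06*u,"slot2",P.mean(0)+.06*u)
for nm,x,y in(("black",152,232),("yel",359,188),("blue",562,147)): print(nm,m("top",8,x,y,205,220,.13))
for nm,x,y in(("black",552,159),("yel",425,185),("blue",293,211)): print(nm,'scene',m("scene",5,x,y,320,155,.13))
print("fixture corners")
P=np.array([m("top",7,x,y,345,218,.01) for x,y in[(45,175),(620,48),(708,380),(125,510)]])
print(P,P.mean(0));d=(P[0]-P[1])+(P[3]-P[2]); print("yaw",np.degrees(np.arctan2(-d[0],d[1])),np.linalg.norm(P[0]-P[1]),np.linalg.norm(P[1]-P[2]))
# boss ring
for n,f,sx,sy,x0,y0 in(("top",1,403,253,0,0),("scene",1,235,216,0,0)):
    im=cv2.imread(f"pics/{n}0.png"); g=cv2.resize(im,None,fx=8,fy=8,interpolation=cv2.INTER_CUBIC)
    mk=(g.min(2)>165).astype(np.uint8)
    k,l,st,ce=cv2.connectedComponentsWithStats(mk)
    best=None
    c,hh=cv2.findContours(mk,cv2.RETR_CCOMP,cv2.CHAIN_APPROX_NONE)
    for q,h_ in zip(c,hh[0]):
        if len(q)<60: continue
        e=cv2.fitEllipse(q)
        uu=(np.array(e[0])+.5)/8-.5
        if np.hypot(*(uu-[sx,sy]))<8: print(n,uu,np.array(e[1])/8,h_[3]>=0,bp(n,*uu,.085))
    print(n,'blue etc')
```

```text
stand corners [[0.5061 0.2762 0.07  ]
 [0.5477 0.0911 0.07  ]
 [0.4841 0.076  0.07  ]
 [0.4429 0.2618 0.07  ]] c [0.4952 0.1763 0.07  ]
yaw of y axis 12.594040092394417 0.18978824454942683 0.06540196954318458
slot0 [0.5083 0.1177 0.07  ] slot2 [0.4821 0.2348 0.07  ]
black [0.4829 0.2361 0.13  ]
yel [0.4965 0.1768 0.13  ]
blue [0.5093 0.1184 0.13  ]
black scene [0.4822 0.2358 0.13  ]
yel scene [0.496  0.1779 0.13  ]
blue scene [0.5092 0.1194 0.13  ]
fixture corners
[[ 0.5167 -0.0686  0.01  ]
 [ 0.5673 -0.283   0.01  ]
 [ 0.444  -0.3123  0.01  ]
 [ 0.394  -0.098   0.01  ]] [ 0.4805 -0.1905  0.01  ]
yaw 13.216243562404827 0.22025949835955888 0.12666993271375698
top [402.7011 252.5289] [16.6999 17.4128] False [ 0.4842 -0.1875  0.085 ]
top [402.767  252.5124] [8.7749 9.1171] True [ 0.4842 -0.1876  0.085 ]
top blue etc
scene [234.6194 215.3558] [12.1366 19.6957] False [ 0.4847 -0.187   0.085 ]
scene [234.6857 215.2959] [5.4514 9.4946] True [ 0.4845 -0.1869  0.085 ]
scene blue etc
```

```bash
cat >> h.py <<'E'
np.set_printoptions(precision=4,suppress=True)
def go(p,yaw=None,flip=1):
    """world TCP target, yaw(deg) of tool z; prints numbers for the call"""
    s=r.get_state(); Rc=Ro.from_quat(s['eef_rot'])
    if yaw is None: Rt=None; w=np.zeros(3)
    else:
        a=np.radians(yaw); z=np.array([np.cos(a),np.sin(a),0]); y=np.array([0,0,-1.]); x=np.cross(y,z)
        Rt=Ro.from_matrix(np.c_[x,y,z]); w=(Rc.inv()*Rt).as_rotvec(degrees=True)/45
    d=Rc.inv().apply(np.array(p)-s['tool_pos'])
    print("d",d.round(4),"w",w.round(4),"|",s['tool_pos'],s['contact_force'],round(s['clock'],2))
E
python3 - <<'E'
from h import *
s=r.get_state();R=Ro.from_quat(s['eef_rot']).as_matrix();print(R)
for y in(12.6,192.6,-167.4): go([.509,.1185,.33],y)
for u,v in((260,203),(308,209),(284,187),(257,288)): print(bp("top",u,v,.12))
E
```

```text
[[ 0.97   -0.0003  0.2433]
 [-0.2433 -0.0016  0.97  ]
 [ 0.0001 -1.     -0.0016]]
d [ 0.4648  0.0747 -0.3858] w [0.0017 1.4071 0.0013] | [0.152  0.6059 0.404 ] [ 1.1186  0.0273 -0.6683] 0.1
d [ 0.4648  0.0747 -0.3858] w [ 0.0014 -2.5929 -0.002 ] | [0.152  0.6059 0.404 ] [ 1.1186  0.0273 -0.6683] 0.1
d [ 0.4648  0.0747 -0.3858] w [ 0.0014 -2.5929 -0.002 ] | [0.152  0.6059 0.404 ] [ 1.1186  0.0273 -0.6683] 0.1
[0.5938 0.1564 0.12  ]
[0.5809 0.0425 0.12  ]
[0.6336 0.1005 0.12  ]
[0.3936 0.1573 0.12  ]
```

Call:
arm_command --deltas '[{"dx": 0.035,"dy": 0.005,"dz": -0.03,"wy": 0.12},{"dx": 0.07,"dy": 0.01,"dz": -0.06,"wy": 0.26},{"dx": 0.108,"dy": 0.015,"dz": -0.09,"wy": 0.4},{"dx": 0.144,"dy": 0.02,"dz": -0.12,"wy": 0.54},{"dx": 0.18,"dy": 0.025,"dz": -0.15,"wy": 0.68}]' --claw 0.2 --grip_force 60

```text
invalid input at $.deltas[0]: expected keys dx, dy, dz, wx, wy, wz
```

```bash
python3 -c "
from h import *
go([.509,.1185,.33],12.6)"
```

```text
d [ 0.4648  0.0747 -0.3858] w [0.0017 1.4071 0.0013] | [0.152  0.6059 0.404 ] [ 1.1186  0.0273 -0.6683] 0.1
```

Call:
arm_command --deltas '[{"dx": 0.035,"dy": 0.005,"dz": -0.03,"wx": 0,"wy": 0.12,"wz": 0},{"dx": 0.07,"dy": 0.01,"dz": -0.06,"wx": 0,"wy": 0.26,"wz": 0},{"dx": 0.108,"dy": 0.015,"dz": -0.09,"wx": 0,"wy": 0.4,"wz": 0},{"dx": 0.144,"dy": 0.02,"dz": -0.12,"wx": 0,"wy": 0.54,"wz": 0},{"dx": 0.18,"dy": 0.025,"dz": -0.15,"wx": 0,"wy": 0.68,"wz": 0}]' --claw 0.2 --grip_force 60

```text
clock: 0.6
tool_pos: [0.291, 0.4152, 0.3794]
eef_rot: [0.654, -0.27, 0.27, -0.653]
contact_force: [0.2, -0.3, -0.1]
opening: 0.605
```

```bash
python3 -c "
from h import *
go([.509,.1185,.33],12.6)"
```

```text
d [ 0.3639  0.0495 -0.056 ] w [0.0001 0.7215 0.0003] | [0.291  0.4152 0.3794] [ 0.2181 -0.3008 -0.1471] 0.6
```

Call:
arm_command --deltas '[{"dx": 0.04,"dy": 0.005,"dz": -0.006,"wx": 0,"wy": 0.14,"wz": 0},{"dx": 0.08,"dy": 0.01,"dz": -0.012,"wx": 0,"wy": 0.28,"wz": 0},{"dx": 0.12,"dy": 0.015,"dz": -0.018,"wx": 0,"wy": 0.42,"wz": 0},{"dx": 0.165,"dy": 0.02,"dz": -0.025,"wx": 0,"wy": 0.56,"wz": 0},{"dx": 0.21,"dy": 0.025,"dz": -0.032,"wx": 0,"wy": 0.72,"wz": 0}]'

```text
clock: 1.1
tool_pos: [0.4177, 0.2452, 0.3544]
eef_rot: [0.552, -0.442, 0.442, -0.552]
contact_force: [0.1, 1.0, -0.2]
opening: 0.597
```

```bash
python3 -c "
from h import *
go([.509,.1185,.33],12.6)"
```

```text
d [0.1437 0.0244 0.0613] w [ 0.0002  0.0019 -0.0002] | [0.4177 0.2452 0.3544] [ 0.086   1.0072 -0.2156] 1.1
```

Call:
arm_command --deltas '[{"dx": 0.036,"dy": 0.006,"dz": 0.015,"wx": 0,"wy": 0,"wz": 0},{"dx": 0.072,"dy": 0.012,"dz": 0.03,"wx": 0,"wy": 0,"wz": 0},{"dx": 0.108,"dy": 0.018,"dz": 0.046,"wx": 0,"wy": 0.002,"wz": 0},{"dx": 0.1437,"dy": 0.0244,"dz": 0.0613,"wx": 0,"wy": 0.002,"wz": 0},{"dx": 0.1437,"dy": 0.0244,"dz": 0.0613,"wx": 0,"wy": 0.002,"wz": 0}]'

```text
clock: 1.6
tool_pos: [0.5114, 0.1143, 0.3295]
eef_rot: [0.551, -0.443, 0.445, -0.55]
contact_force: [-0.1, -0.7, 0.4]
opening: 0.599
```

```bash
python3 -c "
from h import *
go([.509,.1185,.257],12.6)
im=r.snapshot('scene'); cv2.imwrite('pics/s1.png',cv2.resize(im[100:280,300:480,::-1],None,fx=3.3,fy=3.3))"
```

```text
d [-0.0049  0.0725 -0.0015] w [-0.0006 -0.0074  0.0051] | [0.5114 0.1143 0.3295] [-0.0836 -0.6553  0.4281] 1.6
```

View pics/s1.png

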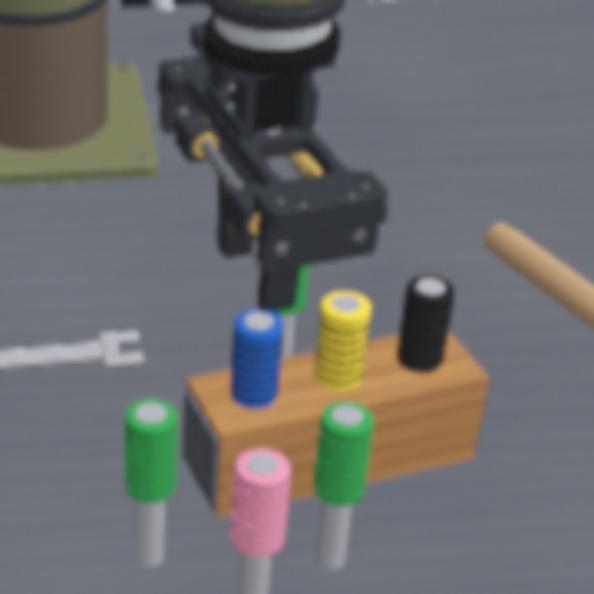

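Call:
arm_command --deltas '[{"dx": -0.0049,"dy": 0,"dz": -0.0015,"wx": 0,"wy": -0.007,"wz": 0.005},{"dx": -0.0049,"dy": 0.005,"dz": -0.0015,"wx": 0,"wy": -0.007,"wz": 0.005},{"dx": -0.0049,"dy": 0.01,"dz": -0.0015,"wx": 0,"wy": -0.007,"wz": 0.005},{"dx": -0.0049,"dy": 0.01,"dz": -0.0015,"wx": 0,"wy": -0.007,"wz": 0.005},{"dx": -0.0049,"dy": 0.01,"dz": -0.0015,"wx": 0,"wy": -0.007,"wz": 0.005}]'

```text
clock: 2.15
tool_pos: [0.506, 0.1251, 0.3201]
eef_rot: [-0.553, 0.44, -0.438, 0.555]
contact_force: [-0.8, 0.1, 0.5]
opening: 0.604
```

```bash
python3 -c "
from h import *
go([.509,.1185,.257],12.6)"
```

```text
d [0.0074 0.0631 0.0014] w [ 0.0007  0.0134 -0.0051] | [0.506  0.1251 0.3201] [-0.7733  0.0786  0.4906] 2.15
```

Call:
arm_command --deltas '[{"dx": 0,"dy": 0,"dz": 0,"wx": 0,"wy": 0,"wz": 0},{"dx": 0,"dy": 0,"dz": 0,"wx": 0,"wy": 0,"wz": 0},{"dx": 0,"dy": 0,"dz": 0,"wx": 0,"wy": 0,"wz": 0},{"dx": 0,"dy": 0,"dz": 0,"wx": 0,"wy": 0,"wz": 0},{"dx": 0,"dy": 0,"dz": 0,"wx": 0,"wy": 0,"wz": 0}]'

```text
clock: 2.65
tool_pos: [0.5063, 0.1246, 0.3204]
eef_rot: [-0.553, 0.441, -0.438, 0.555]
contact_force: [0.0, -0.9, -0.1]
opening: 0.599
```

```bash
python3 -c "
from h import *
go([.509,.1185,.257],12.6)"
```

```text
d [0.0068 0.0633 0.0012] w [-0.0001  0.012  -0.0051] | [0.5063 0.1246 0.3204] [ 0.0028 -0.8738 -0.1439] 2.65
```

Call:
arm_command --deltas '[{"dx": 0.0068,"dy": 0,"dz": 0.0012,"wx": 0,"wy": 0.012,"wz": -0.005},{"dx": 0.0068,"dy": 0.005,"dz": 0.0012,"wx": 0,"wy": 0.012,"wz": -0.005},{"dx": 0.0068,"dy": 0.012,"dz": 0.0012,"wx": 0,"wy": 0.012,"wz": -0.005},{"dx": 0.0068,"dy": 0.02,"dz": 0.0012,"wx": 0,"wy": 0.012,"wz": -0.005},{"dx": 0.0068,"dy": 0.02,"dz": 0.0012,"wx": 0,"wy": 0.012,"wz": -0.005}]'

```text
clock: 3.15
tool_pos: [0.5084, 0.1184, 0.2989]
eef_rot: [0.553, -0.443, 0.441, -0.551]
contact_force: [-0.9, 0.4, -0.2]
opening: 0.605
```

```bash
python3 -c "
from h import *
go([.509,.1185,.257],12.6)"
```

```text
d [0.     0.0419 0.0007] w [ 0.0034  0.0005 -0.0001] | [0.5084 0.1184 0.2989] [-0.9222  0.3678 -0.1737] 3.15
```

Good position; go straight down 42 mm.

Call:
arm_command --deltas '[{"dx": 0,"dy": 0.01,"dz": 0.0005,"wx": 0,"wy": 0,"wz": 0},{"dx": 0,"dy": 0.02,"dz": 0.0005,"wx": 0,"wy": 0,"wz": 0},{"dx": 0,"dy": 0.03,"dz": 0.0005,"wx": 0,"wy": 0,"wz": 0},{"dx": 0,"dy": 0.04,"dz": 0.0005,"wx": 0,"wy": 0,"wz": 0},{"dx": 0,"dy": 0.042,"dz": 0.0005,"wx": 0,"wy": 0,"wz": 0}]'

```text
clock: 3.65
tool_pos: [0.509, 0.1184, 0.2568]
eef_rot: [0.553, -0.443, 0.442, -0.551]
contact_force: [-0.7, 0.1, 0.4]
opening: 0.601
```

Call:
arm_command --deltas '[{"dx": 0,"dy": 0,"dz": 0,"wx": 0,"wy": 0,"wz": 0},{"dx": 0,"dy": 0,"dz": 0,"wx": 0,"wy": 0,"wz": 0},{"dx": 0,"dy": 0,"dz": 0,"wx": 0,"wy": 0,"wz": 0},{"dx": 0,"dy": 0,"dz": 0,"wx": 0,"wy": 0,"wz": 0},{"dx": 0,"dy": 0,"dz": 0,"wx": 0,"wy": 0,"wz": 0}]'

```text
clock: 4.15
tool_pos: [0.5096, 0.1185, 0.2586]
eef_rot: [-0.552, 0.442, -0.442, 0.552]
contact_force: [0.9, -0.0, -0.2]
opening: 0.6
```

```bash
python3 -c "
from h import *
go([.509,.1185,.257],12.6)
im=r.snapshot('scene'); cv2.imwrite('pics/s2.png',cv2.resize(im[100:280,300:480,::-1],None,fx=3.3,fy=3.3))"
```

```text
d [-0.0002  0.0016 -0.0005] w [-0.0008  0.0001 -0.0001] | [0.5096 0.1185 0.2586] [ 0.9132 -0.0043 -0.169 ] 4.15
```

View pics/s2.png

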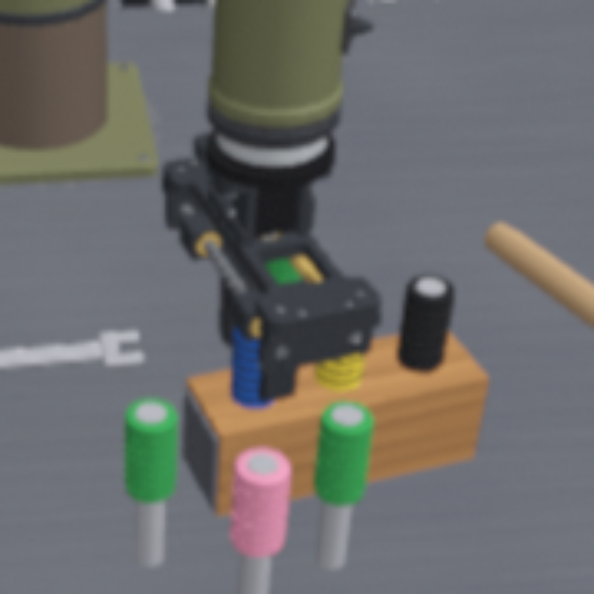

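```bash
python3 -c "
from h import *
s=r.get_state();R=Ro.from_quat(s['eef_rot']).as_matrix();p=s['tool_pos']
for a,b in((.147,0),(.166,.03),(.166,.04),(.147,.045)):
    X=p+R@[0,a,b]; print(X,pj('scene',X),(pj('scene',X)-[300,100])*3.3)
X=[.509,.1185,.13];print((pj('scene',X)-[300,100])*3.3)
im=r.snapshot('top'); cv2.imwrite('pics/t2.png',cv2.resize(im[190:310,200:340,::-1],None,fx=5,fy=5))
"
```

```text
[0.5096 0.1185 0.1115] [377.3074 204.0972] [255.1143 343.5207]
[0.5389 0.125  0.0925] [382.1554 219.5243] [271.1127 394.4303]
[0.5487 0.1272 0.0925] [383.9917 222.3651] [277.1726 403.8048]
[0.5535 0.1283 0.1115] [385.5399 216.5513] [282.2818 384.6193]
[256.6316 319.3598]
```

View pics/t2.png

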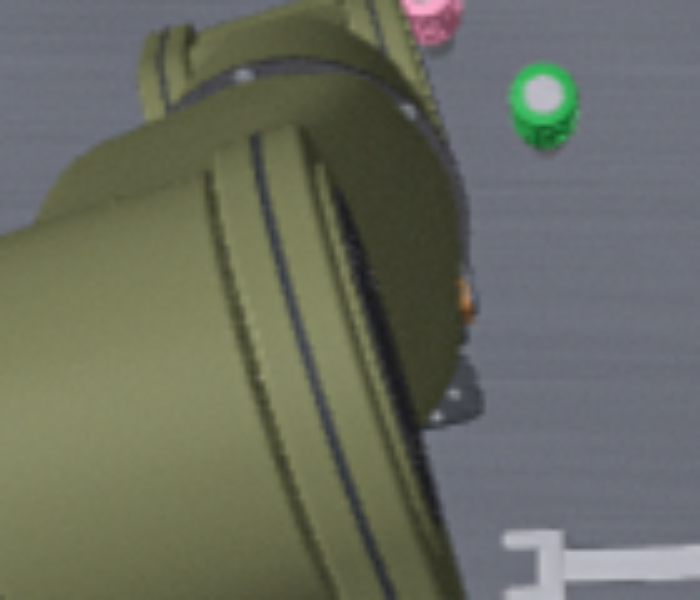

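Call:
arm_command --deltas '[{"dx": 0,"dy": 0,"dz": 0,"wx": 0,"wy": 0,"wz": 0},{"dx": 0,"dy": 0,"dz": 0,"wx": 0,"wy": 0,"wz": 0},{"dx": 0,"dy": 0,"dz": 0,"wx": 0,"wy": 0,"wz": 0},{"dx": 0,"dy": 0,"dz": 0,"wx": 0,"wy": 0,"wz": 0},{"dx": 0,"dy": 0,"dz": 0,"wx": 0,"wy": 0,"wz": 0}]' --claw -1 --grip_force 60

```text
clock: 4.75
tool_pos: [0.5097, 0.1185, 0.2584]
eef_rot: [-0.552, 0.442, -0.442, 0.552]
contact_force: [0.6, 0.2, -0.2]
opening: 0.346
```

Call:
arm_command --deltas '[{"dx": 0,"dy": 0,"dz": 0,"wx": 0,"wy": 0,"wz": 0},{"dx": 0,"dy": 0,"dz": 0,"wx": 0,"wy": 0,"wz": 0},{"dx": 0,"dy": 0,"dz": 0,"wx": 0,"wy": 0,"wz": 0},{"dx": 0,"dy": 0,"dz": 0,"wx": 0,"wy": 0,"wz": 0},{"dx": 0,"dy": 0,"dz": 0,"wx": 0,"wy": 0,"wz": 0}]'

```text
clock: 5.25
tool_pos: [0.5096, 0.1185, 0.2583]
eef_rot: [-0.552, 0.442, -0.442, 0.552]
contact_force: [1.2, 0.3, 1.0]
opening: 0.346
```

Call:
arm_command --deltas '[{"dx": 0,"dy": -0.01,"dz": 0,"wx": 0,"wy": 0,"wz": 0},{"dx": 0,"dy": -0.03,"dz": 0,"wx": 0,"wy": 0,"wz": 0},{"dx": 0,"dy": -0.055,"dz": 0,"wx": 0,"wy": 0,"wz": 0},{"dx": 0,"dy": -0.085,"dz": 0,"wx": 0,"wy": 0,"wz": 0},{"dx": 0,"dy": -0.1,"dz": 0,"wx": 0,"wy": 0,"wz": 0}]'

```text
clock: 5.75
tool_pos: [0.5092, 0.1183, 0.3606]
eef_rot: [-0.552, 0.442, -0.442, 0.552]
contact_force: [0.9, -0.5, -2.1]
opening: 0.347
```

Call:
arm_command --deltas '[{"dx": 0,"dy": 0,"dz": 0,"wx": 0,"wy": 0,"wz": 0},{"dx": 0,"dy": 0,"dz": 0,"wx": 0,"wy": 0,"wz": 0},{"dx": 0,"dy": 0,"dz": 0,"wx": 0,"wy": 0,"wz": 0},{"dx": 0,"dy": 0,"dz": 0,"wx": 0,"wy": 0,"wz": 0},{"dx": 0,"dy": 0,"dz": 0,"wx": 0,"wy": 0,"wz": 0}]'

```text
clock: 6.25
tool_pos: [0.5092, 0.1184, 0.3574]
eef_rot: [0.552, -0.442, 0.442, -0.551]
contact_force: [0.0, 0.7, -1.5]
opening: 0.351
```

```bash
python3 -c "
from h import *
go([.4845,-.1873,.358],12.6)
s=r.get_state();R=Ro.from_quat(s['eef_rot']).as_matrix();print(R)
print(s['q'])
im=r.snapshot('scene'); cv2.imwrite('pics/s3.png',im[:,:,::-1]);cv2.imwrite('pics/s3c.png',cv2.resize(im[100:280,300:480,::-1],None,fx=3.3,fy=3.3))"
```

```text
d [ 0.2929 -0.0004 -0.0908] w [0.0024 0.0001 0.0001] | [0.5092 0.1184 0.3574] [ 0.0028  0.744  -1.521 ] 6.25
[[ 0.2182 -0.0018  0.9759]
 [-0.9759 -0.0005  0.2182]
 [ 0.0001 -1.     -0.0019]]
[-0.3198  0.6243  0.0051  1.9277 -0.0056  0.5914 -0.091 ]
```

View pics/s3c.png

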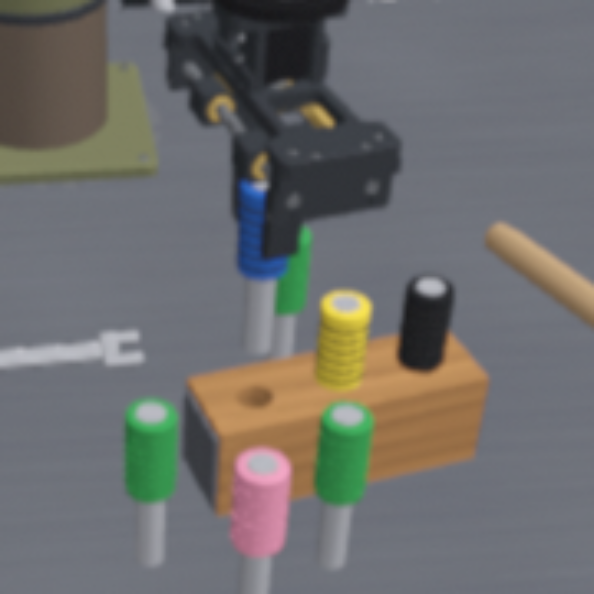

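Call:
arm_command --deltas '[{"dx": 0.02,"dy": 0,"dz": -0.006,"wx": 0,"wy": 0,"wz": 0},{"dx": 0.055,"dy": 0,"dz": -0.017,"wx": 0,"wy": 0,"wz": 0},{"dx": 0.095,"dy": 0,"dz": -0.029,"wx": 0,"wy": 0,"wz": 0},{"dx": 0.135,"dy": 0,"dz": -0.042,"wx": 0,"wy": 0,"wz": 0},{"dx": 0.175,"dy": 0,"dz": -0.054,"wx": 0,"wy": 0,"wz": 0}]'

```text
clock: 6.8
tool_pos: [0.4946, -0.0656, 0.358]
eef_rot: [0.552, -0.442, 0.442, -0.552]
contact_force: [-0.6, -0.0, -1.6]
opening: 0.345
```

Call:
arm_command --deltas '[{"dx": 0.04,"dy": 0,"dz": -0.012,"wx": 0,"wy": 0,"wz": 0},{"dx": 0.08,"dy": 0,"dz": -0.025,"wx": 0,"wy": 0,"wz": 0},{"dx": 0.105,"dy": 0,"dz": -0.033,"wx": 0,"wy": 0,"wz": 0},{"dx": 0.118,"dy": 0,"dz": -0.0368,"wx": 0,"wy": 0,"wz": 0},{"dx": 0.118,"dy": 0,"dz": -0.0368,"wx": 0,"wy": 0,"wz": 0}]'

```text
clock: 7.3
tool_pos: [0.4845, -0.1889, 0.358]
eef_rot: [0.551, -0.443, 0.443, -0.551]
contact_force: [-0.5, -0.6, -2.1]
opening: 0.349
```

Call:
arm_command --deltas '[{"dx": 0,"dy": 0,"dz": 0,"wx": 0,"wy": 0,"wz": 0},{"dx": 0,"dy": 0,"dz": 0,"wx": 0,"wy": 0,"wz": 0},{"dx": 0,"dy": 0,"dz": 0,"wx": 0,"wy": 0,"wz": 0},{"dx": 0,"dy": 0,"dz": 0,"wx": 0,"wy": 0,"wz": 0},{"dx": 0,"dy": 0,"dz": 0,"wx": 0,"wy": 0,"wz": 0}]'

```text
clock: 7.8
tool_pos: [0.4849, -0.1867, 0.3583]
eef_rot: [-0.552, 0.442, -0.442, 0.552]
contact_force: [-0.3, 0.1, -1.9]
opening: 0.346
```

```bash
python3 -c "
from h import *
go([.4845,-.1873,.345],12.6)
im=r.snapshot('scene'); cv2.imwrite('pics/s4.png',im[:,:,::-1]);cv2.imwrite('pics/s4c.png',cv2.resize(im[100:280,150:330,::-1],None,fx=3.3,fy=3.3))
im=r.snapshot('top'); cv2.imwrite('pics/t4.png',im[:,:,::-1]);cv2.imwrite('pics/t4c.png',cv2.resize(im[190:310,340:480,::-1],None,fx=5,fy=5))
"
```

```text
d [ 0.0005  0.0133 -0.0006] w [-0.0001  0.0014 -0.0003] | [ 0.4849 -0.1867  0.3583] [-0.3122  0.0937 -1.8672] 7.8
```

View pics/s4c.png

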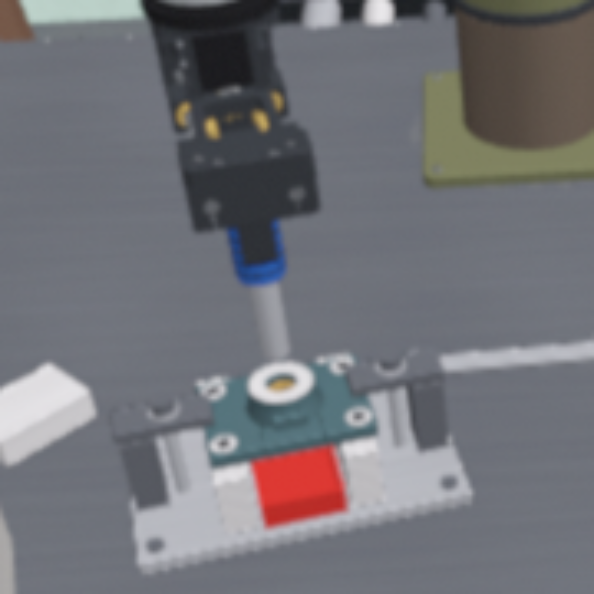

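View pics/t4c.png

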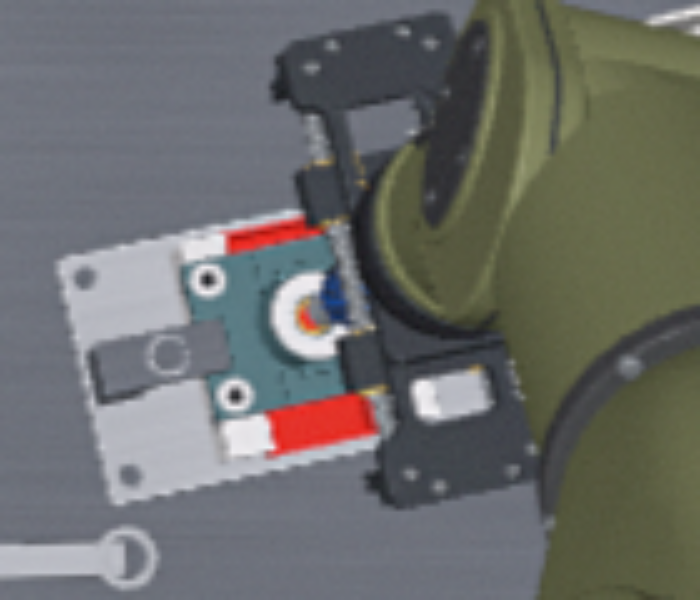

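```bash
python3 -c "
from h import *
for z in(.11,.13,.17):
  print(z,(pj('scene',[.4849,-.1867,z])-[150,100]+.5)*3.3-.5,(pj('top',[.4849,-.1867,z])-[340,190]+.5)*5-.5)
im=cv2.imread('pics/s4.png');cv2.imwrite('pics/s4d.png',cv2.resize(im[175:225,205:265],None,fx=12,fy=12,interpolation=cv2.INTER_CUBIC))
im=cv2.imread('pics/t4.png');cv2.imwrite('pics/t4d.png',cv2.resize(im[235:270,385:425],None,fx=15,fy=15,interpolation=cv2.INTER_CUBIC))
for z in(.11,.13,.17):
  print(z,(pj('scene',[.4849,-.1867,z])-[205,175]+.5)*12-.5,(pj('top',[.4849,-.1867,z])-[385,235]+.5)*15-.5)
"
```

```text
0.11 [275.2007 351.3252] [324.1974 307.398 ]
0.13 [270.5436 326.0479] [332.8036 302.6078]
0.17 [260.8422 273.3917] [351.0252 292.4658]
0.11 [342.0481 378.8642] [298.5923 248.1939]
0.13 [325.1133 286.947 ] [324.4107 233.8235]
0.17 [289.8354  95.47  ] [379.0756 203.3973]
```

View pics/s4d.png

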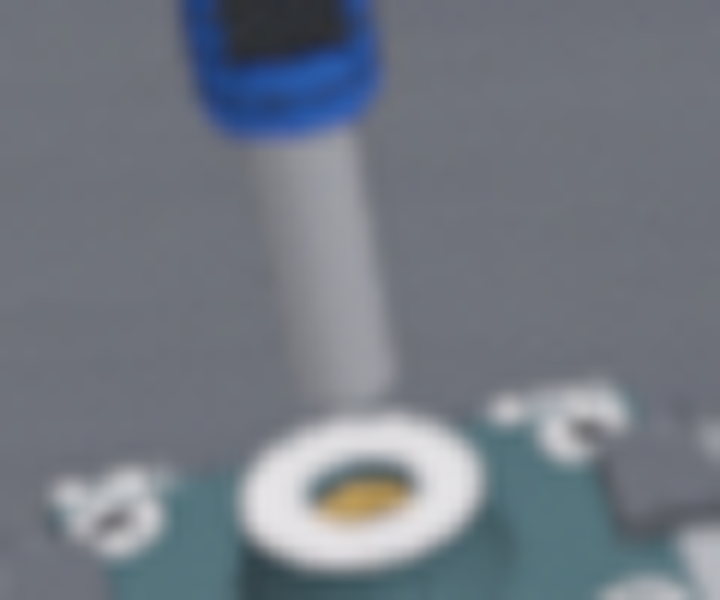

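View pics/t4d.png

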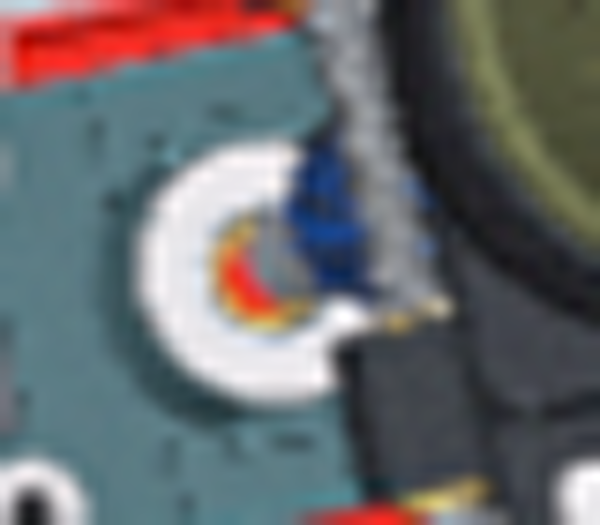

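Call:
arm_command --deltas '[{"dx": 0.0004,"dy": 0.005,"dz": -0.0011,"wx": 0,"wy": 0,"wz": 0},{"dx": 0.0004,"dy": 0.011,"dz": -0.0011,"wx": 0,"wy": 0,"wz": 0},{"dx": 0.0004,"dy": 0.017,"dz": -0.0011,"wx": 0,"wy": 0,"wz": 0},{"dx": 0.0004,"dy": 0.019,"dz": -0.0011,"wx": 0,"wy": 0,"wz": 0},{"dx": 0.0004,"dy": 0.019,"dz": -0.0011,"wx": 0,"wy": 0,"wz": 0}]'

```text
clock: 8.4
tool_pos: [0.4837, -0.1879, 0.3387]
eef_rot: [0.552, -0.443, 0.442, -0.552]
contact_force: [0.6, 0.8, -2.6]
opening: 0.35
```

Call:
arm_command --deltas '[{"dx": 0,"dy": 0,"dz": 0,"wx": 0,"wy": 0,"wz": 0},{"dx": 0,"dy": 0,"dz": 0,"wx": 0,"wy": 0,"wz": 0},{"dx": 0,"dy": 0,"dz": 0,"wx": 0,"wy": 0,"wz": 0},{"dx": 0,"dy": 0,"dz": 0,"wx": 0,"wy": 0,"wz": 0},{"dx": 0,"dy": 0,"dz": 0,"wx": 0,"wy": 0,"wz": 0}]'

```text
clock: 8.9
tool_pos: [0.4838, -0.188, 0.3394]
eef_rot: [-0.552, 0.442, -0.442, 0.552]
contact_force: [0.1, 0.6, -2.0]
opening: 0.347
```

```bash
python3 -c "
from h import *
go([.4839,-.1873,.335],12.6)
im=r.snapshot('scene')[:,:,::-1]; cv2.imwrite('pics/s5.png',im)
cv2.imwrite('pics/s5d.png',cv2.resize(im[175:225,205:265],None,fx=12,fy=12,interpolation=cv2.INTER_CUBIC))
im=r.snapshot('top')[:,:,::-1]; cv2.imwrite('pics/t5.png',im);cv2.imwrite('pics/t5d.png',cv2.resize(im[235:270,385:425],None,fx=15,fy=15,interpolation=cv2.INTER_CUBIC))
"
```

```text
d [-0.0006  0.0044  0.0002] w [-0.0002  0.0001  0.    ] | [ 0.4838 -0.188   0.3394] [ 0.0722  0.5914 -2.0077] 8.9
```

View pics/s5d.png

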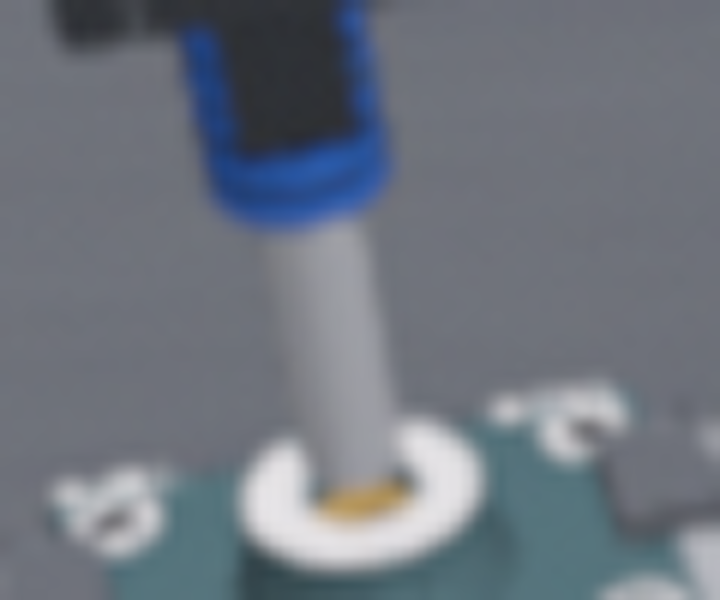

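View pics/t5d.png

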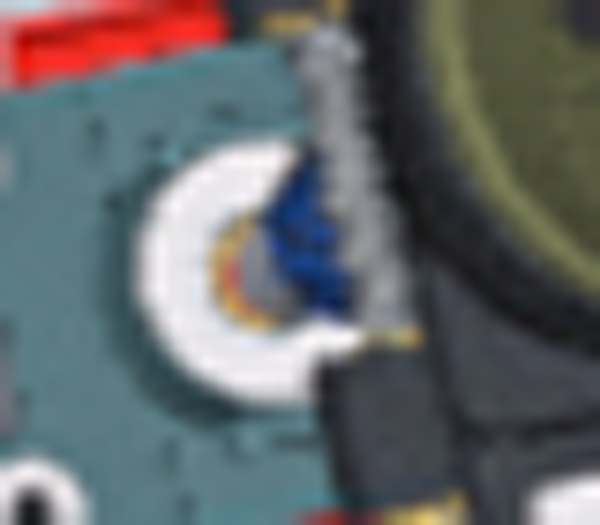

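```bash
python3 -c "
from h import *
R=r.get_calibration('top');import numpy as np
print(-np.array(R['R']).T@np.array(R['t']))
f=30
im=cv2.imread('pics/t5.png')[243:263,393:413];o=(393,243)
g=cv2.resize(im,None,fx=f,fy=f,interpolation=cv2.INTER_CUBIC)
def circ(X,rad,col):
    a=np.linspace(0,2*np.pi,80)
    p=np.array([(pj('top',[X[0]+rad*np.cos(t),X[1]+rad*np.sin(t),X[2]])-o+.5)*f for t in a]).astype(int)
    cv2.polylines(g,[p],True,col,1)
circ([.4842,-.1875,.085],.010,(0,255,0))
circ([.4838,-.1880,.0914],.00925,(255,0,255))
cv2.imwrite('pics/t5e.png',g)
f=20;o=(218,194)
im=cv2.imread('pics/s5.png')[194:224,218:258]
def circ(X,rad,col):
    a=np.linspace(0,2*np.pi,80)
    p=np.array([(pj('scene',[X[0]+rad*np.cos(t),X[1]+rad*np.sin(t),X[2]])-o+.5)*f for t in a]).astype(int)
    cv2.polylines(g,[p],True,col,1)
g=cv2.resize(im,None,fx=f,fy=f,interpolation=cv2.INTER_CUBIC)
circ([.4846,-.187,.085],.010,(0,255,0))
circ([.4838,-.1880,.0914],.00925,(255,0,255))
circ([.4838,-.1880,.1014],.00925,(255,0,255))
cv2.imwrite('pics/s5e.png',g)
"
```

```text
[0.3632 0.0278 1.1737]
```

View pics/t5e.png

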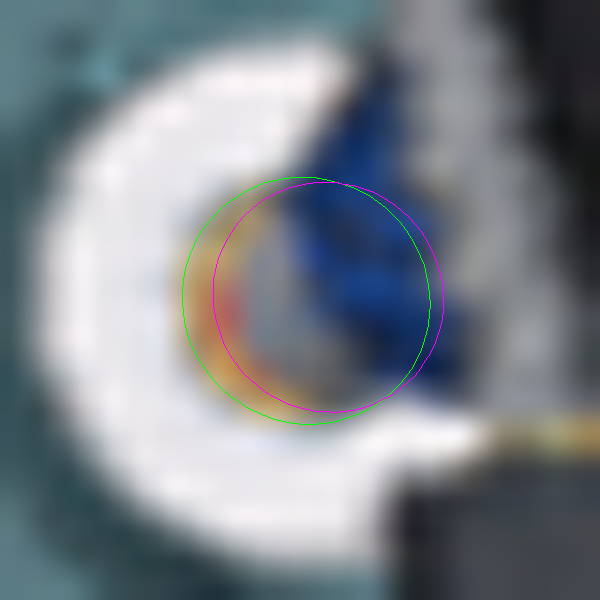

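View pics/s5e.png

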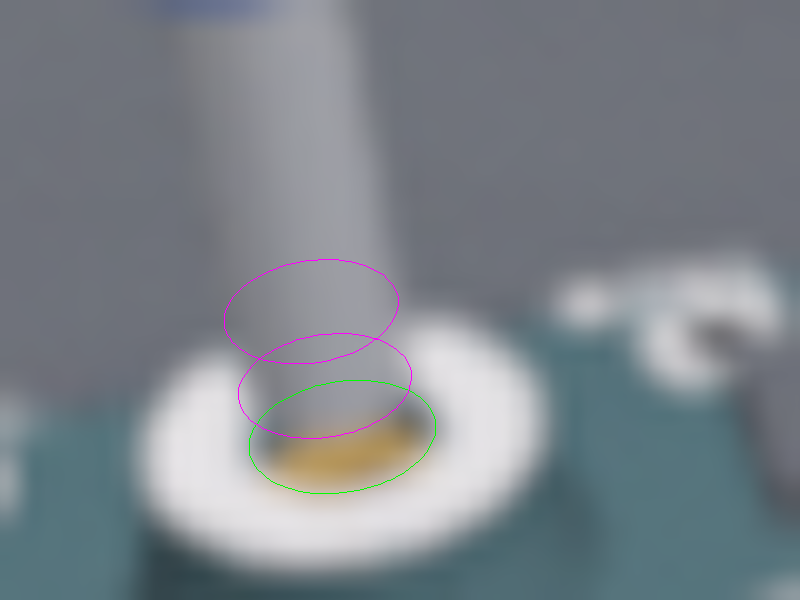

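Call:
arm_command --deltas '[{"dx": -0.001,"dy": 0.001,"dz": 0.0003,"wx": 0,"wy": 0,"wz": 0},{"dx": -0.001,"dy": 0.002,"dz": 0.0003,"wx": 0,"wy": 0,"wz": 0},{"dx": -0.001,"dy": 0.003,"dz": 0.0003,"wx": 0,"wy": 0,"wz": 0},{"dx": -0.001,"dy": 0.004,"dz": 0.0003,"wx": 0,"wy": 0,"wz": 0},{"dx": -0.001,"dy": 0.004,"dz": 0.0003,"wx": 0,"wy": 0,"wz": 0}]'

```text
clock: 9.5
tool_pos: [0.4838, -0.1869, 0.3351]
eef_rot: [0.552, -0.442, 0.442, -0.552]
contact_force: [0.5, -0.2, -2.2]
opening: 0.35
```

```bash
cat > look.py <<'E'
from h import *
import sys
k=sys.argv[1]
s=r.get_state();R=Ro.from_quat(s['eef_rot']).as_matrix();p=s['tool_pos'];e=p+R@[0,.248,0]
print(p,e,s['contact_force'])
out=[]
for n,o,w in(('top',(388,238),30),('scene',(220,194),30)):
    im=r.snapshot(n)[:,:,::-1]; cv2.imwrite(f'pics/{n}{k}.png',im)
    f=13; g=cv2.resize(im[o[1]:o[1]+w,o[0]:o[0]+w],None,fx=f,fy=f,interpolation=cv2.INTER_CUBIC)
    out.append(g)
cv2.imwrite(f'pics/l{k}.png',np.hstack(out))
E
python3 look.py 6
```

```text
[ 0.4838 -0.1869  0.3351] [ 0.4837 -0.1868  0.0871] [ 0.5302 -0.2197 -2.2446]
```

View pics/l6.png

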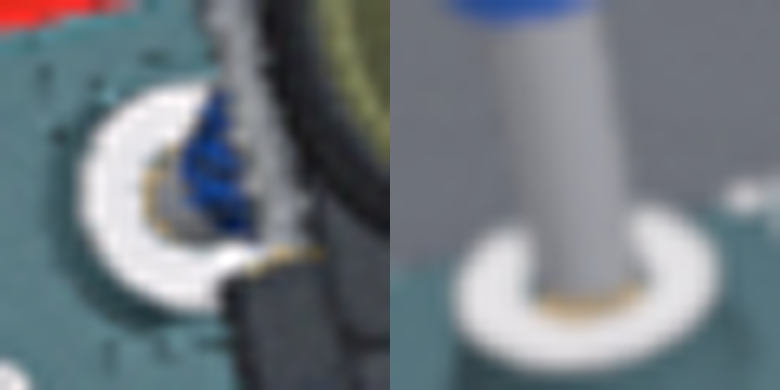

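Call:
arm_command --deltas '[{"dx": 0,"dy": 0.0006,"dz": 0,"wx": 0,"wy": 0,"wz": 0},{"dx": 0,"dy": 0.0012,"dz": 0,"wx": 0,"wy": 0,"wz": 0},{"dx": 0,"dy": 0.0018,"dz": 0,"wx": 0,"wy": 0,"wz": 0},{"dx": 0,"dy": 0.0024,"dz": 0,"wx": 0,"wy": 0,"wz": 0},{"dx": 0,"dy": 0.003,"dz": 0,"wx": 0,"wy": 0,"wz": 0}]'

```text
clock: 10.1
tool_pos: [0.4839, -0.1869, 0.3322]
eef_rot: [-0.552, 0.442, -0.442, 0.552]
contact_force: [-0.1, 0.1, -2.6]
opening: 0.348
```

```bash
python3 look.py 7
```

```text
[ 0.4839 -0.1869  0.3322] [ 0.4839 -0.1869  0.0842] [-0.1104  0.1114 -2.5773]
```

View pics/l7.png

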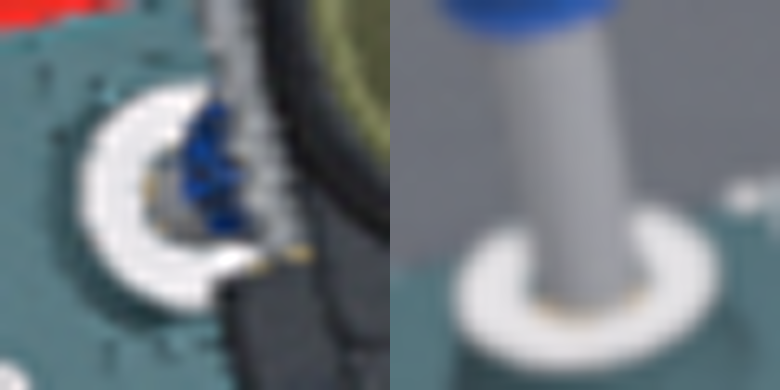

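Call:
arm_command --deltas '[{"dx": 0,"dy": 0.0004,"dz": 0,"wx": 0,"wy": 0,"wz": 0},{"dx": 0,"dy": 0.0008,"dz": 0,"wx": 0,"wy": 0,"wz": 0},{"dx": 0,"dy": 0.0012,"dz": 0,"wx": 0,"wy": 0,"wz": 0},{"dx": 0,"dy": 0.0016,"dz": 0,"wx": 0,"wy": 0,"wz": 0},{"dx": 0,"dy": 0.002,"dz": 0,"wx": 0,"wy": 0,"wz": 0}]'

```text
clock: 10.7
tool_pos: [0.4839, -0.1869, 0.3302]
eef_rot: [-0.552, 0.442, -0.442, 0.552]
contact_force: [0.0, -0.6, -3.5]
opening: 0.348
```

Call:
arm_command --deltas '[{"dx": 0,"dy": 0.0004,"dz": 0,"wx": 0,"wy": 0,"wz": 0},{"dx": 0,"dy": 0.0008,"dz": 0,"wx": 0,"wy": 0,"wz": 0},{"dx": 0,"dy": 0.0012,"dz": 0,"wx": 0,"wy": 0,"wz": 0},{"dx": 0,"dy": 0.0016,"dz": 0,"wx": 0,"wy": 0,"wz": 0},{"dx": 0,"dy": 0.002,"dz": 0,"wx": 0,"wy": 0,"wz": 0}]'

```text
clock: 11.2
tool_pos: [0.4839, -0.1869, 0.3282]
eef_rot: [-0.552, 0.442, -0.442, 0.552]
contact_force: [0.1, 0.9, -2.3]
opening: 0.353
```

```bash
python3 look.py 8
```

```text
[ 0.4839 -0.1869  0.3282] [ 0.4839 -0.1869  0.0802] [ 0.0885  0.9194 -2.2777]
```

View pics/l8.png

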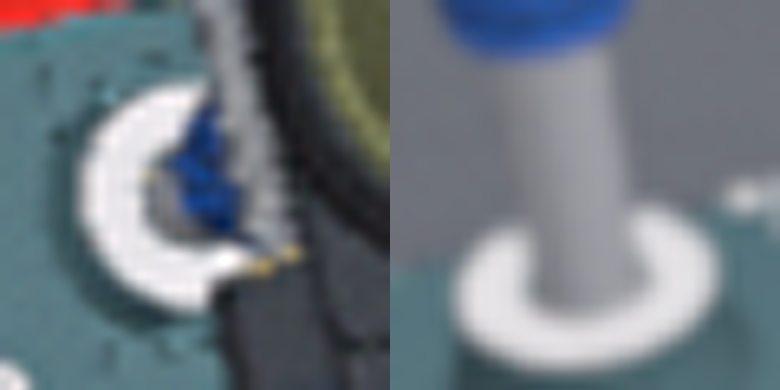

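Call:
arm_command --deltas '[{"dx": 0,"dy": 0.0006,"dz": 0,"wx": 0,"wy": 0,"wz": 0},{"dx": 0,"dy": 0.0012,"dz": 0,"wx": 0,"wy": 0,"wz": 0},{"dx": 0,"dy": 0.0018,"dz": 0,"wx": 0,"wy": 0,"wz": 0},{"dx": 0,"dy": 0.0024,"dz": 0,"wx": 0,"wy": 0,"wz": 0},{"dx": 0,"dy": 0.003,"dz": 0,"wx": 0,"wy": 0,"wz": 0}]'

```text
clock: 11.8
tool_pos: [0.4841, -0.1872, 0.3265]
eef_rot: [-0.552, 0.442, -0.443, 0.552]
contact_force: [-1.5, -0.3, 11.1]
opening: 0.348
```

Call:
arm_command --deltas '[{"dx": 0,"dy": 0.0004,"dz": 0,"wx": 0,"wy": 0,"wz": 0},{"dx": 0,"dy": 0.0008,"dz": 0,"wx": 0,"wy": 0,"wz": 0},{"dx": 0,"dy": 0.0012,"dz": 0,"wx": 0,"wy": 0,"wz": 0},{"dx": 0,"dy": 0.0016,"dz": 0,"wx": 0,"wy": 0,"wz": 0},{"dx": 0,"dy": 0.002,"dz": 0,"wx": 0,"wy": 0,"wz": 0}]'

```text
clock: 12.3
tool_pos: [0.4841, -0.1872, 0.3246]
eef_rot: [-0.552, 0.441, -0.443, 0.552]
contact_force: [-2.1, 0.3, 10.9]
opening: 0.345
```

Call:
arm_command --deltas '[{"dx": 0,"dy": 0.001,"dz": 0,"wx": 0,"wy": 0,"wz": 0},{"dx": 0,"dy": 0.002,"dz": 0,"wx": 0,"wy": 0,"wz": 0},{"dx": 0,"dy": 0.003,"dz": 0,"wx": 0,"wy": 0,"wz": 0},{"dx": 0,"dy": 0.004,"dz": 0,"wx": 0,"wy": 0,"wz": 0},{"dx": 0,"dy": 0.005,"dz": 0,"wx": 0,"wy": 0,"wz": 0}]'

```text
clock: 12.8
tool_pos: [0.4842, -0.1872, 0.3196]
eef_rot: [-0.552, 0.441, -0.443, 0.552]
contact_force: [-2.0, 0.0, 10.8]
opening: 0.347
```

Call:
arm_command --deltas '[{"dx": 0,"dy": 0.001,"dz": 0,"wx": 0,"wy": 0,"wz": 0},{"dx": 0,"dy": 0.002,"dz": 0,"wx": 0,"wy": 0,"wz": 0},{"dx": 0,"dy": 0.003,"dz": 0,"wx": 0,"wy": 0,"wz": 0},{"dx": 0,"dy": 0.004,"dz": 0,"wx": 0,"wy": 0,"wz": 0},{"dx": 0,"dy": 0.005,"dz": 0,"wx": 0,"wy": 0,"wz": 0}]'

```text
clock: 13.3
tool_pos: [0.4842, -0.1872, 0.3146]
eef_rot: [-0.552, 0.441, -0.443, 0.552]
contact_force: [-2.0, -0.5, 10.9]
opening: 0.351
```

Call:
arm_command --deltas '[{"dx": 0,"dy": 0.001,"dz": 0,"wx": 0,"wy": 0,"wz": 0},{"dx": 0,"dy": 0.002,"dz": 0,"wx": 0,"wy": 0,"wz": 0},{"dx": 0,"dy": 0.003,"dz": 0,"wx": 0,"wy": 0,"wz": 0},{"dx": 0,"dy": 0.004,"dz": 0,"wx": 0,"wy": 0,"wz": 0},{"dx": 0,"dy": 0.005,"dz": 0,"wx": 0,"wy": 0,"wz": 0}]'

```text
clock: 13.8
tool_pos: [0.4842, -0.1872, 0.3095]
eef_rot: [-0.552, 0.441, -0.443, 0.552]
contact_force: [-0.7, 0.0, 10.1]
opening: 0.35
```

Call:
arm_command --deltas '[{"dx": 0,"dy": 0.0008,"dz": 0,"wx": 0,"wy": 0,"wz": 0},{"dx": 0,"dy": 0.0016,"dz": 0,"wx": 0,"wy": 0,"wz": 0},{"dx": 0,"dy": 0.0024,"dz": 0,"wx": 0,"wy": 0,"wz": 0},{"dx": 0,"dy": 0.0032,"dz": 0,"wx": 0,"wy": 0,"wz": 0},{"dx": 0,"dy": 0.004,"dz": 0,"wx": 0,"wy": 0,"wz": 0}]'

```text
clock: 14.3
tool_pos: [0.4842, -0.1869, 0.3041]
eef_rot: [-0.552, 0.442, -0.442, 0.552]
contact_force: [1.3, 0.6, -1.5]
opening: 0.345
```

```bash
python3 -c "
from h import *
im=r.snapshot('scene')[:,:,::-1];cv2.imwrite('pics/s9.png',cv2.resize(im[170:270,170:300],None,fx=6,fy=6,interpolation=cv2.INTER_CUBIC))"
```

```text
(no output)
```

View pics/s9.png

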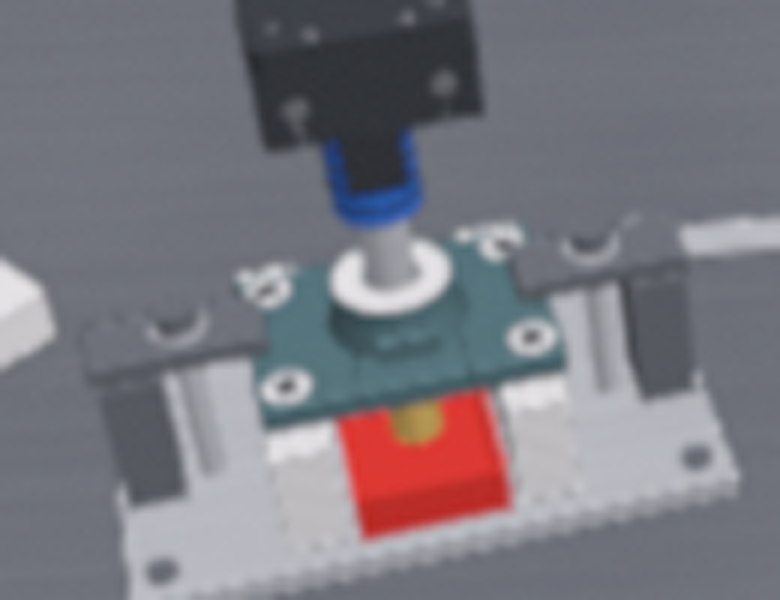

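Call:
arm_command --deltas '[{"dx": 0,"dy": 0,"dz": 0,"wx": 0,"wy": 0,"wz": 0},{"dx": 0,"dy": 0,"dz": 0,"wx": 0,"wy": 0,"wz": 0},{"dx": 0,"dy": 0,"dz": 0,"wx": 0,"wy": 0,"wz": 0},{"dx": 0,"dy": 0,"dz": 0,"wx": 0,"wy": 0,"wz": 0},{"dx": 0,"dy": 0,"dz": 0,"wx": 0,"wy": 0,"wz": 0}]'

```text
clock: 14.85
tool_pos: [0.4841, -0.1868, 0.3043]
eef_rot: [-0.552, 0.442, -0.442, 0.552]
contact_force: [2.5, 0.3, -3.7]
opening: 0.349
```

Call:
arm_command --deltas '[{"dx": 0,"dy": -0.003,"dz": 0,"wx": 0,"wy": 0,"wz": 0},{"dx": 0,"dy": -0.01,"dz": 0,"wx": 0,"wy": 0,"wz": 0},{"dx": 0,"dy": -0.02,"dz": 0,"wx": 0,"wy": 0,"wz": 0},{"dx": 0,"dy": -0.03,"dz": 0,"wx": 0,"wy": 0,"wz": 0},{"dx": 0,"dy": -0.04,"dz": 0,"wx": 0,"wy": 0,"wz": 0}]'

```text
clock: 15.35
tool_pos: [0.4829, -0.187, 0.3453]
eef_rot: [0.552, -0.443, 0.442, -0.551]
contact_force: [-0.3, 0.3, -2.9]
opening: 0.349
```

Call:
arm_command --deltas '[{"dx": 0,"dy": -0.006,"dz": 0,"wx": 0,"wy": 0,"wz": 0},{"dx": 0,"dy": -0.012,"dz": 0,"wx": 0,"wy": 0,"wz": 0},{"dx": 0,"dy": -0.016,"dz": 0,"wx": 0,"wy": 0,"wz": 0},{"dx": 0,"dy": -0.018,"dz": 0,"wx": 0,"wy": 0,"wz": 0},{"dx": 0,"dy": -0.018,"dz": 0,"wx": 0,"wy": 0,"wz": 0}]'

```text
clock: 15.85
tool_pos: [0.4838, -0.1869, 0.3623]
eef_rot: [-0.552, 0.442, -0.442, 0.552]
contact_force: [-1.1, 0.4, -3.3]
opening: 0.345
```

```bash
python3 -c "
from h import *
go([.509,.1183,.362],12.6)
im=r.snapshot('scene')[:,:,::-1];cv2.imwrite('pics/s10.png',cv2.resize(im[150:270,170:300],None,fx=5,fy=5,interpolation=cv2.INTER_CUBIC))"
```

```text
d [-0.2923  0.0004  0.0911] w [ 0.0001  0.     -0.0001] | [ 0.4838 -0.1869  0.3623] [-1.1306  0.3893 -3.2647] 15.85
```

View pics/s10.png

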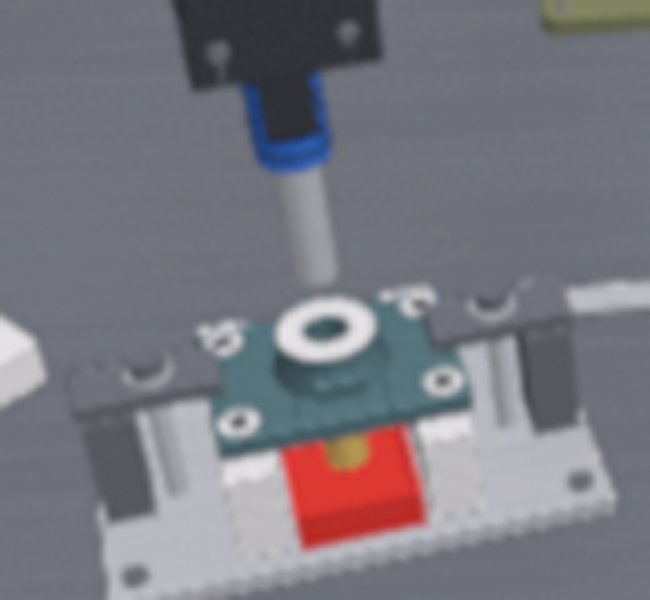

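Call:
arm_command --deltas '[{"dx": -0.02,"dy": 0,"dz": 0.006,"wx": 0,"wy": 0,"wz": 0},{"dx": -0.055,"dy": 0,"dz": 0.017,"wx": 0,"wy": 0,"wz": 0},{"dx": -0.095,"dy": 0,"dz": 0.029,"wx": 0,"wy": 0,"wz": 0},{"dx": -0.135,"dy": 0,"dz": 0.042,"wx": 0,"wy": 0,"wz": 0},{"dx": -0.175,"dy": 0,"dz": 0.0545,"wx": 0,"wy": 0,"wz": 0}]'

```text
clock: 16.4
tool_pos: [0.4988, -0.0027, 0.362]
eef_rot: [0.552, -0.442, 0.442, -0.552]
contact_force: [0.2, -0.4, -1.7]
opening: 0.348
```

Call:
arm_command --deltas '[{"dx": -0.04,"dy": 0,"dz": 0.012,"wx": 0,"wy": 0,"wz": 0},{"dx": -0.08,"dy": 0,"dz": 0.025,"wx": 0,"wy": 0,"wz": 0},{"dx": -0.105,"dy": 0,"dz": 0.033,"wx": 0,"wy": 0,"wz": 0},{"dx": -0.117,"dy": 0,"dz": 0.0366,"wx": 0,"wy": 0,"wz": 0},{"dx": -0.117,"dy": 0,"dz": 0.0366,"wx": 0,"wy": 0,"wz": 0}]'

```text
clock: 16.9
tool_pos: [0.5089, 0.1195, 0.3619]
eef_rot: [-0.552, 0.441, -0.441, 0.553]
contact_force: [-0.2, -0.2, -1.8]
opening: 0.343
```

Call:
arm_command --deltas '[{"dx": 0,"dy": 0,"dz": 0,"wx": 0,"wy": 0,"wz": 0},{"dx": 0,"dy": 0,"dz": 0,"wx": 0,"wy": 0,"wz": 0},{"dx": 0,"dy": 0,"dz": 0,"wx": 0,"wy": 0,"wz": 0},{"dx": 0,"dy": 0,"dz": 0,"wx": 0,"wy": 0,"wz": 0},{"dx": 0,"dy": 0,"dz": 0,"wx": 0,"wy": 0,"wz": 0}]'

```text
clock: 17.4
tool_pos: [0.5091, 0.1173, 0.3623]
eef_rot: [0.552, -0.442, 0.442, -0.552]
contact_force: [0.2, 0.3, -1.7]
opening: 0.35
```

```bash
python3 -c "
from h import *
go([.5092,.1183,.325],12.6)
im=r.snapshot('scene')[:,:,::-1];cv2.imwrite('pics/s11.png',cv2.resize(im[140:240,330:450],None,fx=6,fy=6,interpolation=cv2.INTER_CUBIC))"
```

```text
d [-0.001   0.0373  0.0003] w [-0.     -0.0013  0.0001] | [0.5091 0.1173 0.3623] [ 0.1666  0.3095 -1.6698] 17.4
```

View pics/s11.png

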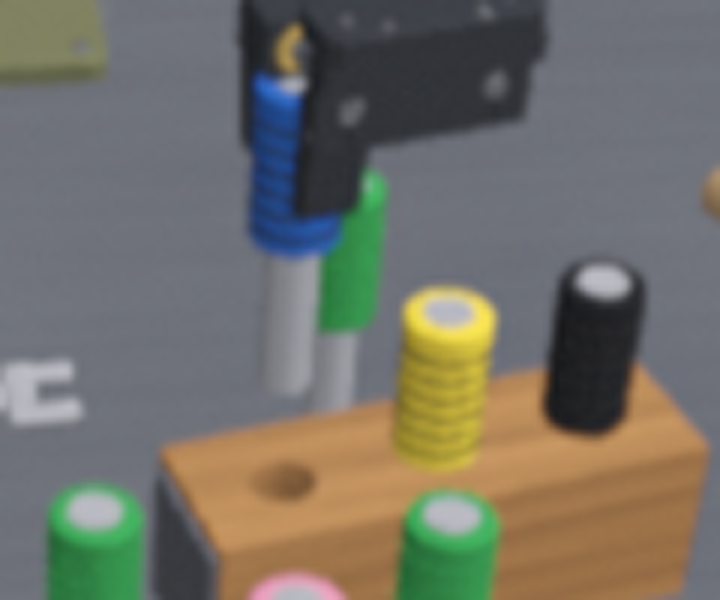

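Call:
arm_command --deltas '[{"dx": -0.001,"dy": 0.006,"dz": 0,"wx": 0,"wy": 0,"wz": 0},{"dx": -0.001,"dy": 0.014,"dz": 0,"wx": 0,"wy": 0,"wz": 0},{"dx": -0.001,"dy": 0.023,"dz": 0,"wx": 0,"wy": 0,"wz": 0},{"dx": -0.001,"dy": 0.03,"dz": 0,"wx": 0,"wy": 0,"wz": 0},{"dx": -0.001,"dy": 0.034,"dz": 0,"wx": 0,"wy": 0,"wz": 0}]'

```text
clock: 17.95
tool_pos: [0.5086, 0.1189, 0.3272]
eef_rot: [0.552, -0.442, 0.442, -0.551]
contact_force: [-0.5, 0.4, -1.9]
opening: 0.343
```

Call:
arm_command --deltas '[{"dx": 0,"dy": 0,"dz": 0,"wx": 0,"wy": 0,"wz": 0},{"dx": 0,"dy": 0,"dz": 0,"wx": 0,"wy": 0,"wz": 0},{"dx": 0,"dy": 0,"dz": 0,"wx": 0,"wy": 0,"wz": 0},{"dx": 0,"dy": 0,"dz": 0,"wx": 0,"wy": 0,"wz": 0},{"dx": 0,"dy": 0,"dz": 0,"wx": 0,"wy": 0,"wz": 0}]'

```text
clock: 18.45
tool_pos: [0.5089, 0.119, 0.3285]
eef_rot: [-0.552, 0.442, -0.442, 0.552]
contact_force: [0.1, -0.1, -1.4]
opening: 0.35
```

```bash
python3 -c "
from h import *
go([.5092,.1183,.2583],12.6)
im=r.snapshot('scene')[:,:,::-1];cv2.imwrite('pics/s12.png',cv2.resize(im[140:240,330:450],None,fx=6,fy=6,interpolation=cv2.INTER_CUBIC))"
```

```text
d [0.0007 0.0702 0.0001] w [-0.0006  0.0001 -0.0002] | [0.5089 0.119  0.3285] [ 0.0889 -0.0848 -1.4313] 18.45
```

View pics/s12.png

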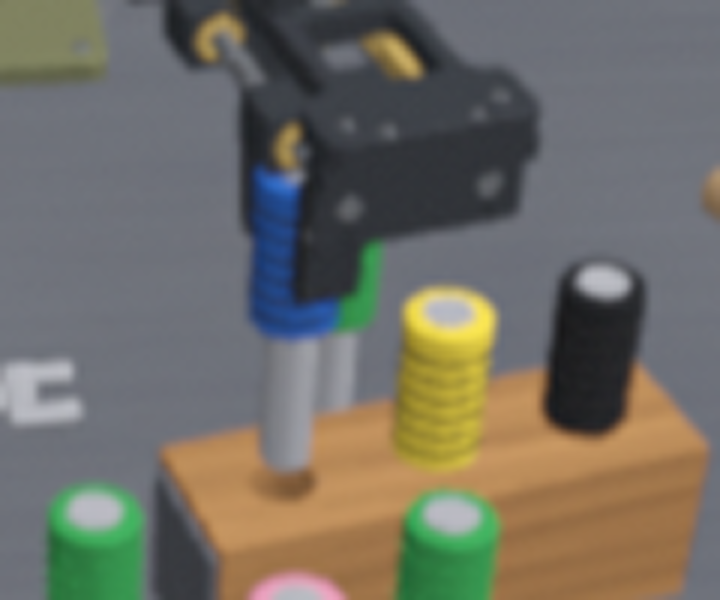

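Call:
arm_command --deltas '[{"dx": 0.0005,"dy": 0.003,"dz": 0,"wx": 0,"wy": 0,"wz": 0},{"dx": 0.0005,"dy": 0.006,"dz": 0,"wx": 0,"wy": 0,"wz": 0},{"dx": 0.0005,"dy": 0.009,"dz": 0,"wx": 0,"wy": 0,"wz": 0},{"dx": 0.0005,"dy": 0.012,"dz": 0,"wx": 0,"wy": 0,"wz": 0},{"dx": 0.0005,"dy": 0.014,"dz": 0,"wx": 0,"wy": 0,"wz": 0}]'

```text
clock: 19.0
tool_pos: [0.5089, 0.1184, 0.3139]
eef_rot: [0.552, -0.442, 0.442, -0.552]
contact_force: [0.4, -0.8, -1.9]
opening: 0.345
```

In the hole, no contact. Continue: 52 mm more to go, then the last few slowly.

Call:
arm_command --deltas '[{"dx": 0,"dy": 0.006,"dz": 0,"wx": 0,"wy": 0,"wz": 0},{"dx": 0,"dy": 0.014,"dz": 0,"wx": 0,"wy": 0,"wz": 0},{"dx": 0,"dy": 0.022,"dz": 0,"wx": 0,"wy": 0,"wz": 0},{"dx": 0,"dy": 0.03,"dz": 0,"wx": 0,"wy": 0,"wz": 0},{"dx": 0,"dy": 0.036,"dz": 0,"wx": 0,"wy": 0,"wz": 0}]'

```text
clock: 19.5
tool_pos: [0.5088, 0.1184, 0.2773]
eef_rot: [0.552, -0.442, 0.442, -0.552]
contact_force: [0.8, 0.9, -2.8]
opening: 0.344
```

Call:
arm_command --deltas '[{"dx": 0,"dy": 0.004,"dz": 0,"wx": 0,"wy": 0,"wz": 0},{"dx": 0,"dy": 0.008,"dz": 0,"wx": 0,"wy": 0,"wz": 0},{"dx": 0,"dy": 0.012,"dz": 0,"wx": 0,"wy": 0,"wz": 0},{"dx": 0,"dy": 0.015,"dz": 0,"wx": 0,"wy": 0,"wz": 0},{"dx": 0,"dy": 0.016,"dz": 0,"wx": 0,"wy": 0,"wz": 0}]'

```text
clock: 20.0
tool_pos: [0.5089, 0.1185, 0.262]
eef_rot: [0.552, -0.442, 0.442, -0.552]
contact_force: [-0.2, 1.0, -2.7]
opening: 0.35
```

Call:
arm_command --deltas '[{"dx": 0,"dy": 0.0005,"dz": 0,"wx": 0,"wy": 0,"wz": 0},{"dx": 0,"dy": 0.001,"dz": 0,"wx": 0,"wy": 0,"wz": 0},{"dx": 0,"dy": 0.0015,"dz": 0,"wx": 0,"wy": 0,"wz": 0},{"dx": 0,"dy": 0.002,"dz": 0,"wx": 0,"wy": 0,"wz": 0},{"dx": 0,"dy": 0.002,"dz": 0,"wx": 0,"wy": 0,"wz": 0}]'

```text
clock: 20.5
tool_pos: [0.509, 0.1185, 0.2603]
eef_rot: [-0.552, 0.442, -0.442, 0.552]
contact_force: [0.2, -0.1, -2.4]
opening: 0.346
```

Call:
arm_command --deltas '[{"dx": 0,"dy": 0.0005,"dz": 0,"wx": 0,"wy": 0,"wz": 0},{"dx": 0,"dy": 0.001,"dz": 0,"wx": 0,"wy": 0,"wz": 0},{"dx": 0,"dy": 0.0015,"dz": 0,"wx": 0,"wy": 0,"wz": 0},{"dx": 0,"dy": 0.002,"dz": 0,"wx": 0,"wy": 0,"wz": 0},{"dx": 0,"dy": 0.002,"dz": 0,"wx": 0,"wy": 0,"wz": 0}]'

```text
clock: 21.0
tool_pos: [0.509, 0.1185, 0.2583]
eef_rot: [-0.552, 0.442, -0.442, 0.552]
contact_force: [-0.5, -0.6, -1.9]
opening: 0.349
```

Call:
arm_command --deltas '[{"dx": 0,"dy": 0.0004,"dz": 0,"wx": 0,"wy": 0,"wz": 0},{"dx": 0,"dy": 0.0008,"dz": 0,"wx": 0,"wy": 0,"wz": 0},{"dx": 0,"dy": 0.0012,"dz": 0,"wx": 0,"wy": 0,"wz": 0},{"dx": 0,"dy": 0.0012,"dz": 0,"wx": 0,"wy": 0,"wz": 0},{"dx": 0,"dy": 0.0012,"dz": 0,"wx": 0,"wy": 0,"wz": 0}]'

```text
clock: 21.5
tool_pos: [0.5089, 0.1184, 0.2582]
eef_rot: [-0.552, 0.442, -0.442, 0.552]
contact_force: [-1.6, -1.5, 11.6]
opening: 0.346
```

Call:
arm_command --deltas '[{"dx": 0,"dy": -0.001,"dz": 0,"wx": 0,"wy": 0,"wz": 0},{"dx": 0,"dy": -0.001,"dz": 0,"wx": 0,"wy": 0,"wz": 0},{"dx": 0,"dy": -0.001,"dz": 0,"wx": 0,"wy": 0,"wz": 0},{"dx": 0,"dy": -0.001,"dz": 0,"wx": 0,"wy": 0,"wz": 0},{"dx": 0,"dy": -0.001,"dz": 0,"wx": 0,"wy": 0,"wz": 0}]'

```text
clock: 22.0
tool_pos: [0.5091, 0.1185, 0.2583]
eef_rot: [-0.552, 0.442, -0.442, 0.552]
contact_force: [-1.2, -0.1, 5.9]
opening: 0.35
```

Call:
arm_command --deltas '[{"dx": 0,"dy": 0,"dz": 0,"wx": 0,"wy": 0,"wz": 0},{"dx": 0,"dy": 0,"dz": 0,"wx": 0,"wy": 0,"wz": 0},{"dx": 0,"dy": 0,"dz": 0,"wx": 0,"wy": 0,"wz": 0},{"dx": 0,"dy": 0,"dz": 0,"wx": 0,"wy": 0,"wz": 0},{"dx": 0,"dy": 0,"dz": 0,"wx": 0,"wy": 0,"wz": 0}]' --claw 0.2

```text
clock: 22.5
tool_pos: [0.509, 0.1184, 0.258]
eef_rot: [0.552, -0.442, 0.442, -0.552]
contact_force: [-0.5, -0.3, 0.2]
opening: 0.597
```

Call:
arm_command --deltas '[{"dx": 0,"dy": -0.005,"dz": 0,"wx": 0,"wy": 0,"wz": 0},{"dx": 0,"dy": -0.02,"dz": 0,"wx": 0,"wy": 0,"wz": 0},{"dx": 0,"dy": -0.045,"dz": 0,"wx": 0,"wy": 0,"wz": 0},{"dx": 0,"dy": -0.075,"dz": 0,"wx": 0,"wy": 0,"wz": 0},{"dx": 0,"dy": -0.105,"dz": 0,"wx": 0,"wy": 0,"wz": 0}]'

```text
clock: 23.0
tool_pos: [0.5087, 0.1184, 0.3643]
eef_rot: [0.552, -0.442, 0.442, -0.552]
contact_force: [-0.6, 0.2, -0.7]
opening: 0.6
```

Call:
arm_command --deltas '[{"dx": 0.03,"dy": 0,"dz": -0.01,"wx": 0,"wy": 0,"wz": 0},{"dx": 0.07,"dy": 0,"dz": -0.04,"wx": 0,"wy": 0,"wz": 0},{"dx": 0.1,"dy": 0,"dz": -0.06,"wx": 0,"wy": 0,"wz": 0},{"dx": 0.12,"dy": 0,"dz": -0.07,"wx": 0,"wy": 0,"wz": 0},{"dx": 0.12,"dy": 0,"dz": -0.07,"wx": 0,"wy": 0,"wz": 0}]'

```text
clock: 23.5
tool_pos: [0.4657, -0.0174, 0.3635]
eef_rot: [0.551, -0.444, 0.444, -0.55]
contact_force: [0.6, 0.2, -0.4]
opening: 0.597
```

```bash
python3 -c "
from h import *
go([.5092,.1183,.2583],12.6)
im=r.snapshot('scene')[:,:,::-1];im2=r.snapshot('top')[:,:,::-1]
cv2.imwrite('pics/sF.png',im);cv2.imwrite('pics/tF.png',im2)
cv2.imwrite('pics/sFc.png',cv2.resize(im[155:275,170:460],None,fx=2.7,fy=2.7,interpolation=cv2.INTER_CUBIC))
cv2.imwrite('pics/tFc.png',cv2.resize(im2[220:275,205:300],None,fx=8,fy=8,interpolation=cv2.INTER_CUBIC))"
```

```text
d [-0.1235  0.1049  0.0714] w [ 0.0017 -0.008   0.0022] | [ 0.4657 -0.0174  0.3635] [ 0.5927  0.1656 -0.367 ] 23.5
```

View pics/sFc.png

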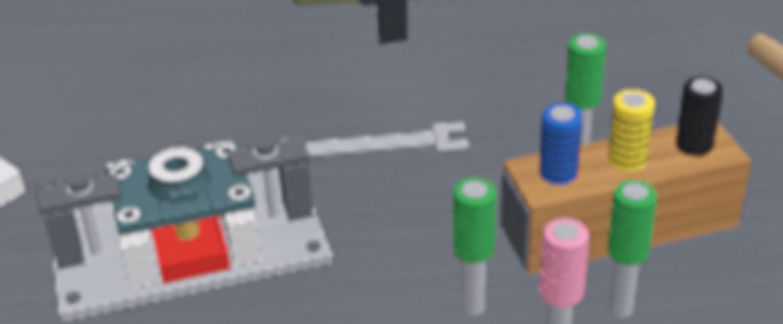

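View pics/tFc.png

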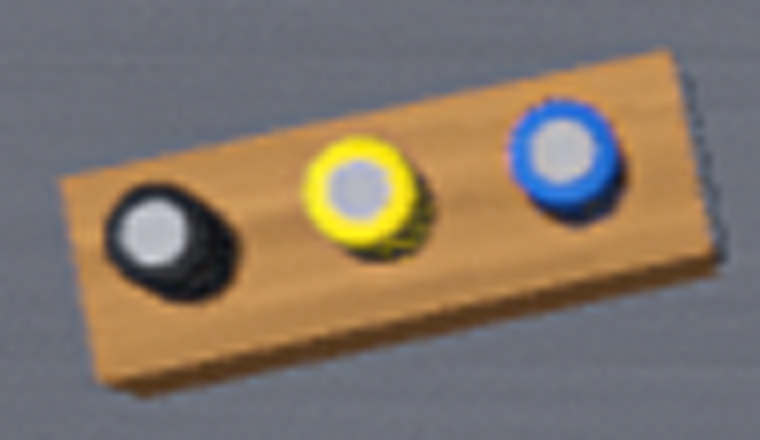

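Call:
arm_command --deltas '[{"dx": 0,"dy": 0,"dz": 0,"wx": 0,"wy": 0,"wz": 0},{"dx": 0,"dy": 0,"dz": 0,"wx": 0,"wy": 0,"wz": 0},{"dx": 0,"dy": 0,"dz": 0,"wx": 0,"wy": 0,"wz": 0},{"dx": 0,"dy": 0,"dz": 0,"wx": 0,"wy": 0,"wz": 0},{"dx": 0,"dy": 0,"dz": 0,"wx": 0,"wy": 0,"wz": 0}]'

```text
clock: 24.1
tool_pos: [0.4669, -0.0136, 0.363]
eef_rot: [-0.552, 0.442, -0.442, 0.552]
contact_force: [-0.9, 0.7, -0.3]
opening: 0.599
```

```bash
python3 -c "
from h import *
print(r.finish_job(), r.get_state()['clock'])"
```

```text
the job is handed in; nothing more can be done
the job is handed in; nothing more can be done
```

The blue drift has pushed the bronze bushing out into the red tray and is back upright in its own hole. I handed the job in at about 24 s of the 72 s allowed; no verdict is reported.

- **Feeling in:** I lined the drift up with the bore by eye and lowered it in small steps. It went in without measurable contact on the boss.
- **Pushing out:** The bushing slid at about 13 N and then dropped free. With the shank still in the bore, the picture showed it in the tray.
- **Putting back:** The drift seated on the stand with about 13 N and I let go.
- **Last pictures:** The drift's top is within about 1 mm of where it started. The yellow and black drifts have not moved, nor has anything else in view, and the gripper is clear of everything.
- **One disagreement:** While lining up, the two cameras differed by about 1.5 to 2 mm on the drift's offset from the bore. I took a middle value, and the contact-free entry showed it was good enough.

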